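# Index the specimen carousel, load a bone and bring it under the microscope

### The job

Turn the specimen carousel until the empty cradle clicks in at the loading place, over the tongue of the stand, and lay the long bone gently in both of its V saddles there. Then turn the carousel on so that the bone, still lying in its cradle, stops clicked in under the microscope lens. Never touch the mounted specimens or the microscope, leave the short bone, jar, pot and carton where they are, and do not drop or fling the bone.

Things in the scene. Friction and masses are not known exactly. Their poses are not given: they have to be found in the camera images.
- stand: Fixed white stand of the carousel; varies in place and yaw. Origin on the bench on the carousel's vertical axis. The four places lie round it: far (its +x), left (+y), loading (-x, robot's side), lens (-y, under the microscope). A white tongue 50 mm wide, 17 mm high with a dark bar at its end sticks out to 235 mm from the axis at the loading place.
- carousel (a joint): Angle of the grey disc (radius 180 mm, top 50 mm above the bench), growing anticlockwise from above, no end stops. A spring detent clicks at multiples of pi/2: 0 = cradle at far place, pi/2 = left, pi or -pi = loading, -pi/2 or 3pi/2 = lens. Past half-way it runs on to the next click by itself in about 1.5 s. It may rest up to 4 degrees off a click. Starts at far, left or lens.
- cradle (a point): The empty cradle on the carousel: two black V saddles 62 mm apart (each 8 mm thick, 70 mm wide), tops 104 mm above the bench. The point is half-way between them, 105 mm from the carousel axis and 91 mm above the bench, where the middle of the bone must lie. Its y axis is the direction of the bone lying in it, its x axis points outward.
- load_place (a point): Fixed point of the stand at the loading place, 105 mm from the axis on the robot's side, 50 mm above the bench (the disc's top). The cradle is at the loading place when it is straight above this point. One click anticlockwise from here is the lens place.
- lens_place (a point): Fixed point of the stand under the microscope lens, 105 mm from the axis, 50 mm above the bench.
- scope: Microscope fixed to the stand, with the stand's origin and axes: a post 280 mm from the axis on the lens side, 350 mm tall, and a white head reaching in over the lens place to 97 mm from the axis, 56 mm wide. Lens 44 mm wide, 125 mm from the axis, its underside 187 mm above the bench; nothing can be loaded beneath it. Push from the sides away from it.
- specimens: Fragile specimens fixed on wooden mounts on the three other places of the carousel (skull, vertebra, jaw), up to 128 mm above the bench, within 45 mm of each place's middle along the rim and from 75 to 135 mm from the axis. Origin on the carousel axis at the bench; turns with the carousel.
- bone_mid (a point): Middle of the long bone, ivory, loose on the bench at the left, 0.12 kg: a round shaft 24 mm thick along its x axis, with two round knobs side by side at each end (knobs 38 mm high, 65 mm wide together); 162 mm long in all, 86 mm of shaft between the knobs. Lying on the bench the shaft axis is 19 mm up. Its z axis is up.
- short_mid (a point): Middle of a bystander: short bone of the same shape, 98 mm long, axis 19 mm above the bench.
- jar_mid (a point): Middle of a bystander: sealed amber specimen jar with black lid, 90 mm wide at the foot, 160 mm tall; the point is 80 mm up.
- carton_mid (a point): Middle of a bystander: small specimen carton with green lid, 124 x 84 mm (x, y) and 52 mm tall; the point is 26 mm up.
- peg (a point): Top of one of four upright dark steel rim pegs, 16 mm thick, 165 mm from the carousel axis, from the disc up to 115 mm above the bench; this one stands 45 degrees anticlockwise of the cradle, the others each 90 degrees further, always half-way between two places. Push them sideways with closed fingers; the carousel needs up to about 14 N there.
- pot_mid (a point): Middle of a bystander: closed white plastic pot with grey lid, 63 mm wide, 70 mm tall, standing on the bench close to the left rim of the carousel; the point is 35 mm up.
Mind the look-alikes: they are no part of the job. What is shaped like the part that bears bone_mid but orange or red is not meant.

How it is judged (in metres and radians):
On the way, in this order (a step that is already met when the one before it is completed fails the run):
1. the empty cradle is clicked in at the loading place (horizontal distance between cradle and load_place below 0.012 m and velocity of joint carousel between -0.05 and 0.05 rad/s), for 0.2 s.
2. the bone lies released in both saddles of the cradle at the loading place (horizontal distance between cradle and load_place below 0.015 m and distance between bone_mid and cradle below 0.014 m and z of bone_mid in the frame of cradle below 0.005 m and angle between the x axis of bone_mid and the y axis of cradle, either way round below 0.15 rad and contact force between bone and the fingers below 0.05 N and linear speed of bone below 0.05 m/s), for 0.2 s.
At the end, for the whole second after the job is handed in: The cradle is clicked in and at rest under the lens (within 12 mm of the lens place) and the long bone lies at rest in both saddles: its middle within 14 mm of the cradle point, not more than 5 mm above it, and along the cradle within 0.15 rad (horizontal distance between cradle and lens_place below 0.012 m and velocity of joint carousel between -0.03 and 0.03 rad/s and distance between bone_mid and cradle below 0.014 m and z of bone_mid in the frame of cradle below 0.005 m and angle between the x axis of bone_mid and the y axis of cradle, either way round below 0.15 rad and linear speed of bone below 0.02 m/s); the robot touches nothing.
It fails at once if a mounted specimen is touched (contact force between specimens and anything else above 1 N).
It fails at once if the microscope is touched (contact force between scope and anything else above 1 N).
It fails at once if the bone is dropped or flung (faster than 0.45 m/s out of the fingers) (contact force between bone and the fingers below 0.05 N and linear speed of bone above 0.45 m/s).
It fails at once if the short bone, jar, pot or carton is moved more than 15 mm (distance of any of short_mid, jar_mid, pot_mid, carton_mid from where it was at the start of the episode above 0.015 m).
It also fails if it takes over 72 s, if anything falls off the work surface, if the arm or the gripper's body presses on something with over 40 N, if the wrist force passes 120 N, or if a joint passes its speed limit or range.

### The arm

A 6-joint arm with a two-finger parallel gripper is mounted at the origin on the work surface. World frame = base frame: x ahead of the robot, y to its left, z up, the work surface at z = 0. Lengths are in m, angles in degrees, forces in N, time in s.
With the tool pointing down it reaches from about 0.4 to 0.825 m from the base axis. Payload 7 kg.
Tool frame: the origin (TCP) lies at the very end of the fingers, on their centre line; the grasp point (between the pads) lies 19 mm behind it; x points along the fingers, z is the direction in which the jaws open and shut, and the axes are right-handed (so a half turn about x gives the same grasp; the last joint's range is limited). The gripper opens to 88 mm and grips with 3 to 60 N. Pads are 19 mm wide; open, the fingers measure 130 mm over their backs; the gripper's body (78 mm by 193 mm) begins 47 mm behind the grasp point.
Start: joints at [79.876, 20.546, 0.682, 0, -70.136, -16.507], TCP at [0.303, 0.603, 0.193] pointing down, gripper open.
Joint ranges: [-176.03, 176.03], [-82.01, 121.73], [-58.28, 71.71], [-173.87, 95.51], [-174.79, -0.11], [-173.66, 173.66]. Speed limits (degrees/s): [136.94, 136.94, 172.46, 180, 180, 180].

### API

Orientations are given as [roll, pitch, yaw] about the fixed x, y, z axes, in that order (R = Rz(yaw) Ry(pitch) Rx(roll)).
In Python, from plant import * gives the robot as it stands.
- The arm moves only by the tool arm_command, never from a script. Its argument "commands" is one flat list of numbers, 5 for each row, row after row: the shift along the tool's x, y, z in mm, then the turn about the tool's x in degrees, then the opening in per cent of the stroke, from 0 (shut) to 100 (fully open). A call has 1 to 5 rows; each row shifts and turns the pose as measured when the row begins, along the tool's axes as they then stand; what a row does not reach is not made up. A row lasts 1/8 s, in which the tool goes at most 62.5 mm and 10.7 degrees, less where a joint would pass 70% of its speed; a pose out of reach is approached as far as the arm can. A call is refused whole if a number of a shift passes 62.5 or a number of a turn 10.7, either way. A call with a gripper value outside its range is refused whole. The fingers move at their own pace and stop on an object; the grip force is fixed at half the most. Time passes only in rows, so rows that do not move let the fingers close. It gives the time, the measured TCP pose, the force and the opening at its end, in the units of the state.
- get_obs(): the state, without advancing time (a new reading comes with each control period).
- snapshot(name): name is "scene" or "side" or "wrist"; returns a dict with "frame" (420x560x3 uint8, blue, green, red), "fov_y" (degrees; the focal length in pixels is half the picture's height over the tangent of half this angle, whatever the lens; pixels are square), "cx", "cy" (the principal point, pixels), "world_to_cam" (4x4, takes a point from world to camera coordinates). Camera axes: x right, y up, looking along -z (the intrinsics and any distortion apply to the point x, -y, -z); pixel columns grow to the right and rows downward; lengths in m; the calibration is good to about 2 mm. The wrist camera is an equidistant fisheye: a pixel r from the principal point sees the ray r / f radians off the axis. A picture is of the moment at which its call begins. There is no depth.
- close_job(): hands the job in, once; it reports no verdict.
The state is a dict: "clock": time; "joint_pos": joint angles; "qvel": joint speeds; "tau": joint torques, N m; "tool_pos": TCP position; "orientation": TCP orientation; "force": force on the tool from outside, world axes, zero at the start; "moment": the same for the moment, N m; "opening": finger opening in m.
Only numpy, scipy, OpenCV 4.12 (cv2) and the standard library are available. Lean on these libraries where they do the work, as an engineer would, in place of code of your own. Each camera call takes 0.05 s, during which the arm holds its last target. There are 200 camera calls.

## Working session

There is one attempt and no reset: what is moved stays moved. The work goes in short steps, Python scripts to look and compute and a tool call to move; the robot and the scene stay as the last step left them, time stands still between calls to the robot, and variables do not carry over. Pictures are saved under pics/ and viewed, about 8 in all and at most 12, crops included, and the job is handed in when it is done.

Besides the shell and the picture viewer there is one more tool, called after "Emit:" in YAML: its name, and indented under it one key for each argument. arm_command: Moves the arm, as the interface text tells. Its arguments: {"type":"object","properties":{"commands":{"type":"array"}},"required":["commands"]}

```bash
ls; mkdir -p pics
cat > h.py <<'E'
from plant import *
import numpy as np, cv2, pickle
def snap(n,tag):
    s=snapshot(n); cv2.imwrite(f'pics/{tag}.png',s['frame']); pickle.dump(s,open(f'pics/{tag}.pkl','wb')); return s
def load(tag): return pickle.load(open(f'pics/{tag}.pkl','rb'))
def f_(s): return s['frame'].shape[0]/2/np.tan(np.radians(s['fov_y']/2))
def proj(s,P,fish=False):
    P=np.atleast_2d(P); W=np.array(s['world_to_cam']); c=P@W[:3,:3].T+W[:3,3]
    x,y,z=c[:,0],-c[:,1],-c[:,2]; f=f_(s)
    if fish:
        r=np.hypot(x,y); k=np.arctan2(r,z)/np.maximum(r,1e-9)*f
        return np.c_[s['cx']+x*k,s['cy']+y*k]
    return np.c_[s['cx']+f*x/z,s['cy']+f*y/z]
def ray(s,uv,fish=False):
    W=np.array(s['world_to_cam']); f=f_(s); a=(uv[0]-s['cx'])/f; b=(uv[1]-s['cy'])/f
    if fish:
        r=np.hypot(a,b); k=np.sin(r)/max(r,1e-9); d=np.array([a*k,-b*k,-np.cos(r)])
    else: d=np.array([a,-b,-1])
    R=W[:3,:3]; return -R.T@W[:3,3], R.T@d/np.linalg.norm(d)
def atz(s,uv,z,fish=False):
    o,d=ray(s,uv,fish); return o+d*(z-o[2])/d[2]
def tri(rs):
    A=0;b=0
    for o,d in rs:
        M=np.eye(3)-np.outer(d,d); A=A+M; b=b+M@o
    p=np.linalg.solve(A,b); return p,[np.linalg.norm((np.eye(3)-np.outer(d,d))@(p-o)) for o,d in rs]
E
python3 - <<'E'
from h import *
a=snap('scene','a1');b=snap('side','b1');w=snap('wrist','w1')
for s in(a,b,w):
    o,d=ray(s,(s['cx'],s['cy'])); print(s['fov_y'],s['cx'],s['cy'],o.round(3),d.round(3))
cv2.imwrite('pics/ab1.png',cv2.resize(np.vstack([a['frame'],b['frame']]),None,fx=.71,fy=.71))
o=get_obs();print({k:o[k] for k in('clock','tool_pos','orientation','force','opening')})
E
```

```text
pics
44.562229840559546 277.21231592094904 213.0032030717781 [1.31  0.855 1.244] [-0.514 -0.434 -0.74 ]
42.9718432710464 280.9861145486373 211.51666751854614 [-0.043 -1.079  1.368] [ 0.296  0.67  -0.681]
65.70646984690485 275.41077452922565 207.94152069489408 [0.366 0.571 0.385] [-0.234  0.116 -0.965]
{'clock': 0.15, 'tool_pos': array([0.30240941, 0.60302477, 0.19188682]), 'orientation': array([   5.94746999,   89.93110023, -110.6868965 ]), 'force': array([-0.01942621,  1.07631238, -0.02936361]), 'opening': 0.08737248673212245}
```

View pics/a1.png

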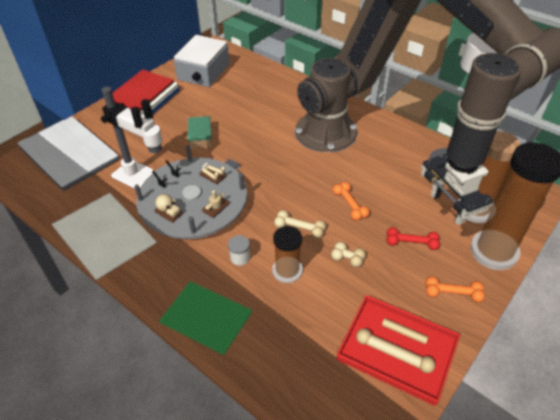

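View pics/b1.png

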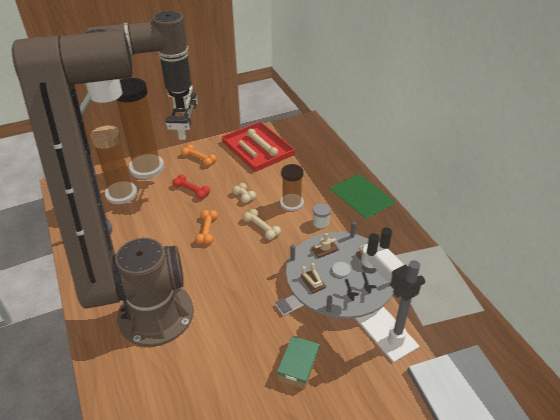

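Scene view: carousel near (190,195) with the dark saddles near (165,178) by the microscope. An ivory bone lies at (300,223) beside the jar (287,255), the short bone is at (348,254), and a tray bone is at (397,352). Next I enlarge both views.

Run:
```python
from h import *
a=load('a1');b=load('b1')
c=cv2.resize(a['frame'][130:290,90:290+90],None,fx=2.75,fy=2.75,interpolation=cv2.INTER_CUBIC)
cv2.imwrite('pics/ca.png',c)
c=cv2.resize(b['frame'][180:380,170:436],None,fx=3,fy=3,interpolation=cv2.INTER_CUBIC)
cv2.imwrite('pics/cb.png',c)
```

```text
(no output)
```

View pics/ca.png

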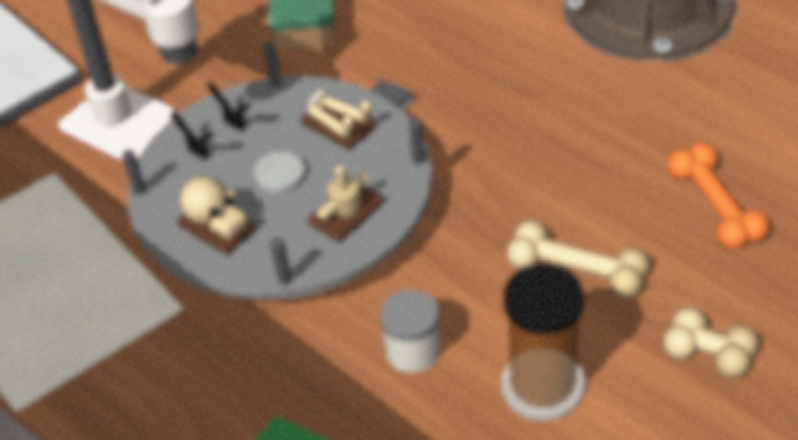

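View pics/cb.png

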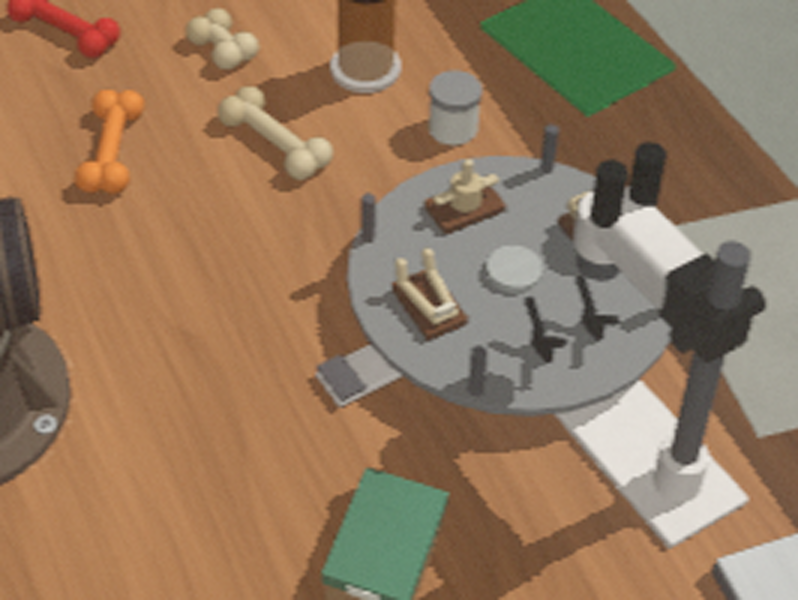

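Readings so far, in crop pixels. The cradle is at the lens place, with the jaw at loading, the vertebra left and the skull far.

| Item | Scene crop | Side crop |
|---|---|---|
| Peg between loading and lens | (270,47) | (480,350) |
| Peg between loading and left | (416,122) | (368,198) |
| Peg between left and far | (279,243) | (550,130) |
| Bone end 1 | (526,245) | (240,104) |
| Bone end 2 | (629,271) | (309,159) |

```bash
cat > m.py <<'E'
from h import *
a=load('a1');b=load('b1')
A=lambda u,v:((u+.5)/2.75-.5+90,(v+.5)/2.75-.5+130)
B=lambda u,v:((u+.5)/3-.5+170,(v+.5)/3-.5+180)
T=lambda p,q:tri([ray(a,A(*p)),ray(b,B(*q))])
for n,p,q in [('peg_LL',(270,47),(480,350)),('pegLoadLeft',(416,122),(368,198)),('pegLeftFar',(279,243),(550,130)),
 ('cap',(279,171),(514,268)),('bone1',(526,245),(240,104)),('bone2',(629,271),(309,159)),('jarlid',(543,290),(365,0)),('potlid',(411,310),(455,88)),
 ('short',(712,339),(224,38)),('saddletip1',(212,88),(530,302)),('saddletip2',(178,118),(582,282))]:
    P,e=T(p,q); print(n,P.round(4),np.round(e,4))
for z,p in[(.019,(240,104)),(.019,(309,159)),(0.017,(317,373)),(.017,(343,404))]: print(atz(b,B(*p),z).round(4))
for z,p in[(.019,(526,245)),(.019,(629,271))]: print(atz(a,A(*p),z).round(4))
print('carton',[atz(b,B(*p),.052).round(3) for p in[(369,468),(448,490),(404,598),(326,575)]])
print('jarfoot',atz(b,B(366,70),0.0).round(3), atz(a,A(544,385),0).round(3))
# tray bone length
print(atz(a,(363,337),.025),atz(a,(428,364),.025))
E
python3 m.py
```

```text
peg_LL [ 0.4818 -0.2378  0.1129] [0.0018 0.0018]
pegLoadLeft [ 0.4682 -0.0067  0.1131] [0.0014 0.0014]
pegLeftFar [0.7001 0.0049 0.112 ] [0.0008 0.0008]
cap [ 0.5909 -0.1185  0.0578] [0.0008 0.0008]
bone1 [0.4512 0.2032 0.0594] [0.0478 0.0478]
bone2 [ 0.4503  0.2363 -0.0174] [0.0522 0.0522]
jarlid [0.5918 0.2774 0.1352] [0.0054 0.0054]
potlid [0.6566 0.1522 0.0695] [0.0022 0.0022]
short [0.4545 0.4063 0.0215] [0.0038 0.0038]
saddletip1 [ 0.5678 -0.22    0.1203] [0.0163 0.0163]
saddletip2 [ 0.6286 -0.2153  0.1177] [0.0142 0.0142]
[0.431  0.2815 0.019 ]
[0.4706 0.159  0.019 ]
[ 0.354  -0.1316  0.017 ]
[ 0.3626 -0.1787  0.017 ]
[0.4704 0.1617 0.019 ]
[0.4272 0.2783 0.019 ]
carton [array([ 0.344, -0.281,  0.052]), array([ 0.402, -0.334,  0.052]), array([ 0.315, -0.419,  0.052]), array([ 0.26 , -0.369,  0.052])]
jarfoot [0.608 0.293 0.   ] [0.602 0.294 0.   ]
[0.6610565  0.59588456 0.025     ] [0.6211678  0.76450316 0.025     ]
```

The bone ends were swapped between views. Once matched, both views agree: the bone middle is (0.450, 0.220), axis direction about -70.7°, and the knob spacing is 127 mm against an expected 124. Carousel centre is about (0.591, -0.117). Next I refine the stand yaw and build the move helper.

```bash
cat > p.py <<'E'
from h import *
from scipy.spatial.transform import Rotation as Ro
import sys
def jaw(R): return np.degrees(np.arctan2(R[1,2],R[0,2]))
def plan(tgt,jawdeg,step=60,o=None):
    """rows (world straight line, rotating along) from measured pose; returns rounded rows"""
    o=o or get_obs(); R=Ro.from_euler('xyz',o['orientation'],degrees=True).as_matrix(); p=np.array(o['tool_pos'])
    d=np.array(tgt)-p; t=(jawdeg-jaw(R)+90)%180-90
    n=max(1,int(np.ceil(max(np.linalg.norm(d)*1000/step,abs(t)/10.5))))
    # sense of +turn about tool x on world jaw angle
    rows=[]
    for i in range(n):
        loc=R.T@(d/n)*1000; s=-np.sign(0-R[2,0])*-1
        turn=t/n*(1 if R[2,0]>0 else -1)
        rows.append(np.r_[loc,turn].round(1)); R=R@Ro.from_euler('x',turn,degrees=True).as_matrix()
    print('pos',p.round(4),'x',R[:,0].round(3),'jaw',round(jaw(R),1),'clock',o['clock'],'F',np.round(o['force'],1),'open',o['opening'])
    print('n',n); print([list(map(float,r)) for r in rows])
E
python3 - <<'E'
from p import *
exec(open('m.py').read().split('for n,p')[0])
C=np.array([.591,-.1172])
for n,z,p in[('postbase',.03,(680,492)),('posttop',.35,(733,255))]:
    q=atz(b,B(*p),z)[:2]-C; print(n,q,np.hypot(*q),np.degrees(np.arctan2(q[1],q[0])))
q=atz(a,A(107,100),.03)[:2]-C; print(q,np.hypot(*q),np.degrees(np.arctan2(q[1],q[0])))
for zz,p in[(.017,(392,82)),(.017,(373,90)),(.017,(412,97))]: print(atz(a,A(*p),zz))
plan([.47,.10,.2],97)
E
```

```text
postbase [ 0.02280569 -0.29844467] 0.29931474860629603 -85.63022704381073
posttop [ 0.03416395 -0.27885647] 0.2809414642247447 -83.01524677406367
[ 0.03142345 -0.28687047] 0.28858638190329444 -83.7488119272839
[ 0.3588362  -0.15453495  0.017     ]
[ 0.38564542 -0.16317504  0.017     ]
[ 0.36384709 -0.11476768  0.017     ]
pos [0.3024 0.603  0.1919] x [-0.    -0.001 -1.   ] jaw -83.0 clock 0.15 F [-0.   1.1 -0. ] open 0.08737248673212245
n 9
[[-0.8, 41.7, 41.6, -3.7], [-0.8, 38.9, 44.2, -3.7], [-0.8, 35.9, 46.7, -3.7], [-0.8, 32.8, 48.9, -3.7], [-0.8, 29.6, 51.0, -3.7], [-0.8, 26.2, 52.8, -3.7], [-0.8, 22.7, 54.4, -3.7], [-0.8, 19.1, 55.7, -3.7], [-0.8, 15.4, 56.9, -3.7]]
```

Emit:
arm_command:
  commands: [0, 41, 41, -3.7, 0, 0, 39, 44, -3.7, 0, 0, 36, 46, -3.7, 0, 0, 33, 49, -3.7, 0, 0, 30, 51, -3.7, 0]

```text
clock: 0.78
tool_pos: [0.3974, 0.3198, 0.1894]
orientation: [-9.4, 89.7, -106.6]
force: [0.7, 0.2, 0.2]
opening: 0.0432
```

```bash
python3 -c "
from p import *
plan([.48,.10,.2],97)"
```

```text
pos [0.3974 0.3198 0.1894] x [-0.002 -0.005 -1.   ] jaw -83.0 clock 0.775 F [0.7 0.2 0.2] open 0.04316754049536082
n 4
[[-2.4, 27.4, 51.9, -3.6], [-2.4, 24.1, 53.5, -3.6], [-2.4, 20.8, 54.9, -3.6], [-2.4, 17.3, 56.1, -3.6]]
```

Emit:
arm_command:
  commands: [-2, 27, 52, -3.6, 0, -2, 24, 53, -3.6, 0, -2, 21, 55, -3.6, 0, -2, 17, 56, -3.6, 0, 0, 0, 60, 0, 0]

```text
clock: 1.4
tool_pos: [0.4899, 0.032, 0.1994]
orientation: [-9.2, 89.8, -91.4]
force: [0.6, -0.4, 0.4]
opening: 0.0008
```

```bash
python3 -c "
from p import *
plan([.445,-.292,.2],97)
w=snap('wrist','w2'); print(f_(w))
o=get_obs();print(proj(w,[[.591,-.117,.058],[.482,-.238,.113],[.468,-.007,.113]],True))"
```

```text
pos [0.4899 0.032  0.1994] x [-0.    -0.004 -1.   ] jaw -83.0 clock 1.4 F [ 0.6 -0.4  0.4] open 0.000830302059703634
n 6
[[0.1, -14.7, 52.5, 0.1], [0.1, -14.6, 52.5, 0.1], [0.1, -14.5, 52.6, 0.1], [0.1, -14.4, 52.6, 0.1], [0.1, -14.3, 52.6, 0.1], [0.1, -14.1, 52.7, 0.1]]
325.19226210127806
[[422.57368462 119.07687254]
 [510.02575669 240.99780553]
 [313.7549199  230.95083615]]
```

View pics/w2.png

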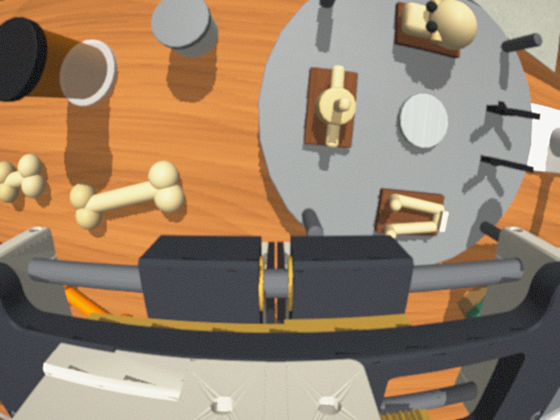

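The wrist view matches the model: cap at (424,120) and peg at (312,225), against predictions of (423,119) and (314,231). The loose ivory bone lies at (82,205)–(165,187). Moving to the far side of the loading/lens peg.

Emit:
arm_command:
  commands: [0, -15, 53, 0, 0, 0, -15, 53, 0, 0, 0, -15, 53, 0, 0, 0, -14, 53, 0, 0, 0, -14, 53, 0, 0]

```text
clock: 2.08
tool_pos: [0.4501, -0.2531, 0.2008]
orientation: [-16.4, 89.7, -98.7]
force: [1.1, -0.1, 0.2]
opening: 0.0006
```

Emit:
arm_command:
  commands: [0, -14, 60, 0, 0, 40, 5, 3, 0, 0, 40, 5, 0, 0, 0, 34, 5, 0, 0, 0, 0, 0, 0, 0, 0]

```text
clock: 2.7
tool_pos: [0.4574, -0.3223, 0.0839]
orientation: [-15.8, 89.7, -98.6]
force: [0.1, -0.9, 0.6]
opening: 0.0005
```

```bash
python3 -c "
from p import *
plan([.478,-.288,.083],97)
snap('side','b2');s=load('b2');f=s['frame'];cv2.imwrite('pics/cb2.png',cv2.resize(f[180:400,200:466],None,fx=3,fy=2.7))"
```

```text
pos [ 0.4574 -0.3223  0.0839] x [-0.001 -0.006 -1.   ] jaw -83.0 clock 2.7 F [ 0.1 -0.9  0.6] open 0.0005443930054095955
n 1
[[0.7, 24.7, -31.4, 0.2]]
```

View pics/cb2.png

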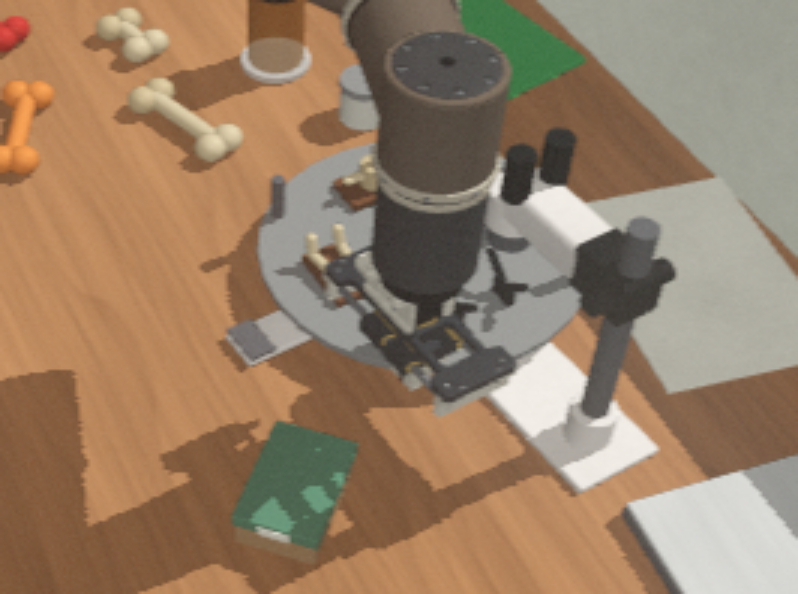

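```bash
python3 -c "
import numpy as np
C=np.array([.591,-.117]);P=[np.array([.4574,-.3223]),np.array([.483,-.282])]
for f in np.arange(228,175,-6.5): 
    P.append(C+.165*np.array([np.cos(np.radians(f)),np.sin(np.radians(f))])+[.003,-.029])
D=np.diff(P,axis=0)*1000
y=np.array([.9925,.122]);z=np.array([.122,-.9925])
for d,p in zip(D,P[1:]): print(p.round(3),(d@y).round(1),(d@z).round(1))
"
```

```text
[ 0.483 -0.282] 30.3 -36.9
[ 0.484 -0.269] 2.2 -13.2
[ 0.47  -0.255] -11.5 -14.8
[ 0.459 -0.241] -9.7 -16.0
[ 0.449 -0.225] -7.8 -17.0
[ 0.441 -0.208] -5.9 -17.8
[ 0.435 -0.19 ] -3.8 -18.3
[ 0.431 -0.172] -1.7 -18.6
[ 0.429 -0.153] 0.4 -18.7
[ 0.429 -0.134] 2.5 -18.5
```

Emit:
arm_command:
  commands: [0, 30, -37, 0, 0, 0, 2, -13, 0, 0, 0, -11, -15, 0, 0, 0, -10, -16, 0, 0, 0, -8, -17, 0, 0]

```text
clock: 3.38
tool_pos: [0.4499, -0.2235, 0.0909]
orientation: [36.8, 89.2, -46.0]
force: [0.3, 0.0, -0.7]
opening: 0.0003
```

```bash
python3 -c "
from p import *
plan([.445,-.215,.08],97)
w=snap('wrist','w3');a=snap('scene','a3')
f=a['frame'][130:250,110:310]; cv2.imwrite('pics/m3.png',np.vstack([cv2.resize(w['frame'],(400,300)),cv2.resize(f,(400,240),interpolation=cv2.INTER_CUBIC)]))"
```

```text
pos [ 0.4499 -0.2235  0.0909] x [ 0.009 -0.01  -1.   ] jaw -83.0 clock 3.375 F [ 0.3  0.  -0.7] open 0.000335619401200846
n 1
[[10.7, -3.9, -9.2, 0.2]]
```

View pics/m3.png

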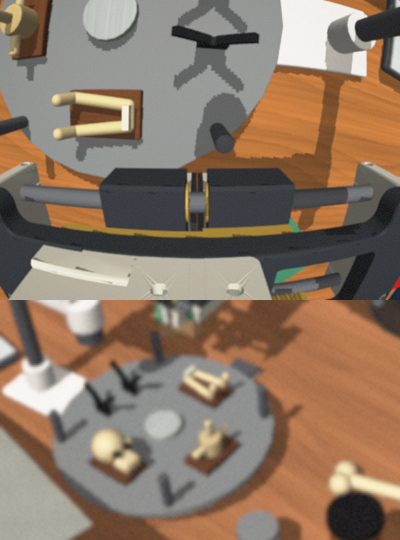

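The carousel has not moved. In the wrist part the peg at (220,137) sits to the inner side of the fingers, so the finger tips are thinner than I assumed and I passed outside it. I'll go back and touch the peg square-on.

Emit:
arm_command:
  commands: [0, 0, 33, 0, 0, 0, -2, 33, 0, 0, 10, 37, 0, 0, 0, 0, 0, -15, 0, 0, 0, 0, 0, 0, 0]

```text
clock: 4.1
tool_pos: [0.4912, -0.2705, 0.0829]
orientation: [39.7, 89.1, -43.0]
force: [-0.8, -0.8, 0.4]
opening: 0.0008
```

```bash
python3 -c "
from p import *
plan([.486,-.258,.08],97)"
```

```text
pos [ 0.4912 -0.2705  0.0829] x [ 0.011 -0.01  -1.   ] jaw -83.0 clock 4.1 F [-0.8 -0.8  0.4] open 0.0007647170010141303
n 1
[[2.7, -3.6, -13.1, 0.3]]
```

Emit:
arm_command:
  commands: [2, -3, -10, 0, 0, 0, 0, -5, 0, 0]

```text
clock: 4.35
tool_pos: [0.4854, -0.2556, 0.0813]
orientation: [39.1, 89.1, -43.6]
force: [0.4, -1.1, 1.7]
opening: 0.0004
```

```bash
python3 -c "
from p import *
plan([.486,-.258,.08],97)
w=snap('wrist','w4')
P=[[.4818,-.2378,.115],[.4818,-.2378,.05]]
print(proj(w,P,True),proj(w,[np.array(get_obs()['tool_pos'])],True))"
```

```text
pos [ 0.4854 -0.2556  0.0813] x [ 0.012 -0.011 -1.   ] jaw -83.0 clock 4.35 F [ 0.4 -1.1  1.7] open 0.0003858253795801953
n 1
[[1.3, 0.3, 2.4, 0.3]]
[[241.81115866 259.48545051]
 [249.39605198 223.43215837]] [[274.30969613 235.65000153]]
```

```bash
python3 -c "
import numpy as np
C=np.array([.591,-.117]);P=[np.array([.4854,-.2556])]
for f in np.r_[228,np.arange(222,175,-6.)]: 
    c,s=np.cos(np.radians(f)),np.sin(np.radians(f))
    P.append(C+.165*np.array([c,s])+[.004,-.015])
D=np.diff(P,axis=0)*1000
y=np.array([.9925,.122]);z=np.array([.122,-.9925])
for d,p in zip(D,P[1:]): print(p.round(3),(d@y).round(1),(d@z).round(1))
"
```

```text
[ 0.485 -0.255] -0.7 -1.1
[ 0.472 -0.242] -10.6 -13.6
[ 0.462 -0.229] -9.1 -14.6
[ 0.452 -0.215] -7.6 -15.5
[ 0.444 -0.199] -5.9 -16.2
[ 0.438 -0.183] -4.2 -16.8
[ 0.434 -0.166] -2.4 -17.1
[ 0.431 -0.149] -0.6 -17.3
[ 0.43  -0.132] 1.2 -17.2
```

Emit:
arm_command:
  commands: [0, 0, -4, 0, 0, 1, -4, -9, 0, 0]

```text
clock: 4.65
tool_pos: [0.4807, -0.2429, 0.0813]
orientation: [42.3, 88.9, -40.3]
force: [-2.4, -6.6, 10.0]
opening: 0.0005
```

Emit:
arm_command:
  commands: [0, -9, -13, 0, 0, 0, -9, -14, 0, 0]

```text
clock: 4.9
tool_pos: [0.4589, -0.2174, 0.0808]
orientation: [44.2, 88.9, -38.5]
force: [-0.5, -0.1, 0.7]
opening: 0.0008
```

```bash
python3 -c "
from p import *
plan([.452,-.215,.08],97)
w=snap('wrist','w5')
for f in (228,222,216,210,204): print(f,proj(w,[[.591+.165*np.cos(np.radians(f)),-.117+.165*np.sin(np.radians(f)),z] for z in(.115,.05)],True).round().tolist())
cv2.imwrite('pics/w5c.png',w['frame'][:300])"
```

```text
pos [ 0.4589 -0.2174  0.0808] x [ 0.015 -0.012 -1.   ] jaw -83.0 clock 4.9 F [-0.5 -0.1  0.7] open 0.000750760439625226
n 1
[[0.7, -6.5, -3.2, 0.3]]
228 [[324.0, 223.0], [309.0, 197.0]]
222 [[297.0, 243.0], [290.0, 211.0]]
216 [[269.0, 259.0], [269.0, 223.0]]
210 [[241.0, 272.0], [248.0, 233.0]]
204 [[212.0, 281.0], [227.0, 241.0]]
```

View pics/w5c.png

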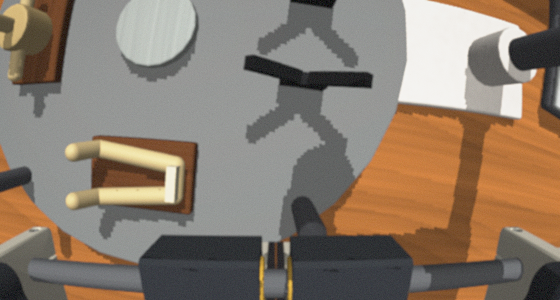

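The fingers slid off outward again: the peg is still at about (305,205). Steps restart from the measured pose, so a blocked diagonal push just slides sideways. I'll use the loading/left peg instead, away from the microscope, with the jaw axis turned tangential along the push.

```bash
python3 -c "
from p import *
o=dict(get_obs());print(o['joint_pos']);o['tool_pos']=[.459,-.217,.141]
plan([.441,-.037,.14],48,o=o)"
```

```text
[ -2.47754894  10.06767241 -30.36824582   0.82562897 -48.71384228
  99.23308747]
pos [ 0.459 -0.217  0.141] x [ 0.014 -0.011 -1.   ] jaw -132.0 clock 4.95 F [-2.9  4.  -0.7] open 0.000201496201399962
n 5
[[-0.3, 1.0, -36.2, 9.9], [-0.3, -5.2, -35.8, 9.9], [-0.3, -11.3, -34.4, 9.9], [-0.3, -17.0, -31.9, 9.9], [-0.3, -22.2, -28.6, 9.9]]
```

Emit:
arm_command:
  commands: [-60, -3, 0, 0, 0, 0, 1, -36, 9.9, 0, 0, -5, -36, 9.9, 0, 0, -11, -34, 9.9, 0, 0, -17, -32, 9.9, 0]

```text
clock: 5.58
tool_pos: [0.435, -0.0667, 0.1387]
orientation: [83.7, 89.2, -39.9]
force: [0.4, 0.1, 0.1]
opening: 0.0006
```

```bash
python3 -c "
from p import *
plan([.441,-.037,.14],48)"
```

```text
pos [ 0.435  -0.0667  0.1387] x [ 0.01  -0.009 -1.   ] jaw -132.0 clock 5.575 F [0.4 0.1 0.1] open 0.0006135902559162687
n 1
[[-1.5, -11.5, -28.0, 8.4]]
```

Emit:
arm_command:
  commands: [0, -10, -28, 8.4, 0, 58, 0, 0, 0, 0, 2, 0, 0, 0, 0]

```text
clock: 5.95
tool_pos: [0.4408, -0.0341, 0.0778]
orientation: [100.3, 89.3, -31.9]
force: [-0.1, -0.8, 0.2]
opening: 0.0003
```

```bash
cat > q.py <<'E'
from p import *
def push(phi0,step,off,n,sgn,C=(.591,-.117),back=.0,z=.08):
    """rows pushing peg from angle phi0 (deg), sgn=-1 cw; finger trails peg by off m along tangent"""
    o=get_obs();R=Ro.from_euler('xyz',o['orientation'],degrees=True).as_matrix();p=np.array(o['tool_pos'])
    print('pos',p.round(4),'jaw',round(jaw(R),1),'clk',o['clock'],'F',np.round(o['force'],1))
    rel=p[:2]-C; print('finger r',np.hypot(*rel).round(4),'ang',np.degrees(np.arctan2(rel[1],rel[0])).round(1)%360)
    for i in range(1,n+1):
        f=np.radians(phi0+sgn*step*i); rad=np.array([np.cos(f),np.sin(f)]); tan=sgn*np.array([-rad[1],rad[0]])
        t=np.r_[np.array(C)+.165*rad-off*tan,z]; tj=np.degrees(np.arctan2(tan[1],tan[0]))
        d=R.T@(t-p)*1000; tu=-((tj-jaw(R)+90)%180-90)
        print(t.round(3),d.round(1),round(tu,1)); R=R@Ro.from_euler('x',tu,degrees=True).as_matrix(); p=t
E
python3 -c "
from q import *
push(138,6,.015,9,-1)"
```

```text
pos [ 0.4408 -0.0341  0.0778] jaw -132.2 clk 5.95 F [-0.1 -0.8  0.2]
finger r 0.1716 ang 151.1
[ 0.469 -0.004  0.08 ] [ -2.1   1.3 -41.2] 5.8
[0.482 0.008 0.08 ] [  0.1  -0.7 -17.3] 6.0
[0.496 0.018 0.08 ] [  0.1  -0.7 -17.3] 6.0
[0.51  0.028 0.08 ] [  0.1  -0.7 -17.3] 6.0
[0.526 0.035 0.08 ] [  0.1  -0.7 -17.3] 6.0
[0.542 0.041 0.08 ] [  0.1  -0.7 -17.3] 6.0
[0.559 0.046 0.08 ] [  0.2  -0.7 -17.3] 6.0
[0.576 0.048 0.08 ] [  0.2  -0.7 -17.3] 6.0
[0.593 0.049 0.08 ] [  0.2  -0.7 -17.3] 6.0
```

Emit:
arm_command:
  commands: [0, 0, -25, 0, 0, 0, 0, -18, 3, 0, 0, 0, -20, 6, 0]

```text
clock: 6.32
tool_pos: [0.4868, 0.0131, 0.0837]
orientation: [112.8, 89.1, -28.6]
force: [-0.4, -0.6, -0.6]
opening: 0.0005
```

```bash
python3 -c "
from q import *
push(126,6,.016,7,-1)"
```

```text
pos [0.4868 0.0131 0.0837] jaw -141.4 clk 6.325 F [-0.4 -0.6 -0.6]
finger r 0.1667 ang 128.7
[0.495 0.018 0.08 ] [ 3.8  1.1 -9.1] 8.6
[0.509 0.027 0.08 ] [  0.1  -0.8 -17.3] 6.0
[0.525 0.035 0.08 ] [  0.2  -0.8 -17.3] 6.0
[0.541 0.041 0.08 ] [  0.2  -0.8 -17.3] 6.0
[0.558 0.045 0.08 ] [  0.2  -0.8 -17.3] 6.0
[0.575 0.048 0.08 ] [  0.2  -0.8 -17.3] 6.0
[0.592 0.049 0.08 ] [  0.2  -0.8 -17.3] 6.0
```

Emit:
arm_command:
  commands: [3, 1, -14, 8, 0, 0, 0, -17, 6, 0, 0, -1, -17, 6, 0]

```text
clock: 6.7
tool_pos: [0.5342, 0.0409, 0.0879]
orientation: [147.4, 88.7, -14.6]
force: [0.0, -0.6, 0.0]
opening: 0.0001
```

```bash
python3 -c "
from q import *
push(108,6,.016,5,-1)
a=snap('scene','a6'); cv2.imwrite('pics/a6c.png',cv2.resize(a['frame'][130:270,110:310],(700,490),interpolation=cv2.INTER_CUBIC))"
```

```text
pos [0.5342 0.0409 0.0879] jaw -162.0 clk 6.7 F [ 0.  -0.6  0. ]
finger r 0.1678 ang 109.8
[0.541 0.041 0.08 ] [ 8.   1.8 -6.4] 6.0
[0.558 0.045 0.08 ] [  0.3  -0.8 -17.3] 6.0
[0.575 0.048 0.08 ] [  0.4  -0.8 -17.3] 6.0
[0.592 0.049 0.08 ] [  0.4  -0.8 -17.3] 6.0
[0.61  0.048 0.08 ] [  0.4  -0.8 -17.3] 6.0
```

View pics/a6c.png

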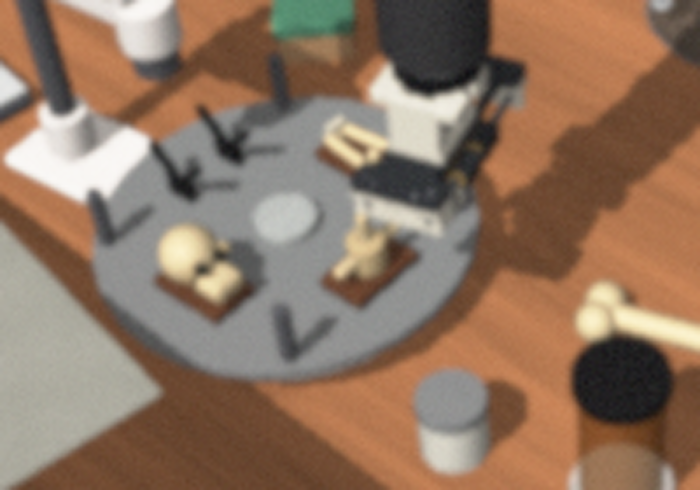

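The carousel is still unmoved: its pegs are at the same pixels as before, so the narrow fingertips slip round the round peg. Gripping the peg between the fingers is more robust, so I'll grasp it and carry it round the arc.

```bash
python3 -c "
from q import *
o=dict(get_obs());o['tool_pos']=np.array(o['tool_pos'])+[0,0,.05]
plan([.468,-.0067,.138],48,o=o)"
```

```text
pos [0.5366 0.0419 0.1382] x [ 0.024 -0.006 -1.   ] jaw -132.0 clock 6.75 F [4.4 1.4 1.8] open 0.0005303135184347237
n 3
[[-0.4, 8.4, 26.7, -10.1], [-0.4, 3.6, 27.8, -10.1], [-0.4, -1.3, 28.0, -10.1]]
```

Emit:
arm_command:
  commands: [-50, 0, 0, 0, 50, 0, 8, 27, -10.1, 50, 0, 4, 28, -10.1, 50, 0, -1, 28, -10.1, 50, 0, 0, 0, 0, 50]

```text
clock: 7.38
tool_pos: [0.47, -0.0064, 0.147]
orientation: [124.3, 88.1, -6.4]
force: [-0.1, 0.3, 0.3]
opening: 0.0422
```

```bash
python3 -c "
from q import *
plan([.468,-.0067,.078],48)
w=snap('wrist','w7')
o=get_obs();R=Ro.from_euler('xyz',o['orientation'],degrees=True).as_matrix();p=np.array(o['tool_pos'])
print('peg top/base',proj(w,[[.468,-.0067,.115],[.468,-.0067,.05]],True),'tcp',proj(w,[p],True))
cv2.imwrite('pics/w7.png',w['frame'])"
```

```text
pos [ 0.47   -0.0064  0.147 ] x [ 0.033 -0.004 -0.999] jaw -132.0 clock 7.375 F [-0.1  0.3  0.3] open 0.04224306924447199
n 2
[[34.5, -1.6, 1.4, 0.7], [34.5, -1.6, 1.5, 0.7]]
peg top/base [[278.49935424 224.02577478]
 [279.17069754 204.05139727]] tcp [[273.58709746 235.58345274]]
```

View pics/w7.png

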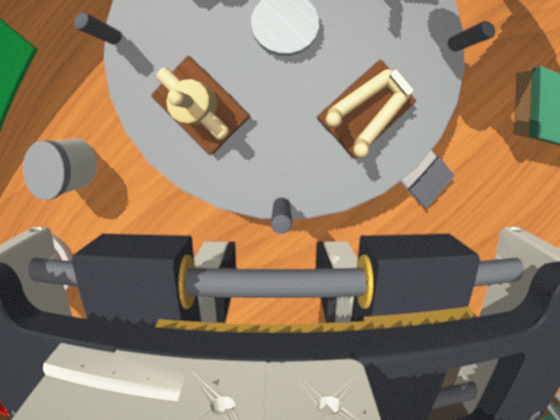

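The wrist view shows the peg top at about (282,226) against a predicted (278,224), centred between the open fingers at columns 215 and 338. I descend and grip.

Emit:
arm_command:
  commands: [34, -2, 1, 0, 50, 34, -2, 1, 0, 50, 0, 0, 0, 0, 0, 0, 0, 0, 0, 0, 0, 0, 0, 0, 0]

```text
clock: 8.05
tool_pos: [0.4764, -0.002, 0.0843]
orientation: [129.2, 87.5, -1.8]
force: [-0.1, 0.4, 0.3]
opening: 0.019
```

```bash
python3 -c "
from q import *
print(get_obs()['opening'])
push(138,6,0,7,-1,z=.08)"
```

```text
0.019030284706337035
pos [ 0.4764 -0.002   0.0843] jaw -131.0 clk 8.05 F [-0.1  0.4  0.3]
finger r 0.1624 ang 134.9
[0.481 0.006 0.08 ] [ 4.5 -2.  -8.4] 7.0
[0.494 0.016 0.08 ] [  0.6   0.9 -17.2] 6.0
[0.508 0.026 0.08 ] [  0.6   0.9 -17.2] 6.0
[0.524 0.034 0.08 ] [  0.7   0.9 -17.2] 6.0
[0.54 0.04 0.08] [  0.7   0.9 -17.2] 6.0
[0.557 0.044 0.08 ] [  0.7   0.9 -17.2] 6.0
[0.574 0.047 0.08 ] [  0.7   0.9 -17.2] 6.0
```

Emit:
arm_command:
  commands: [0, 0, 0, 0, 0, 0, 0, -8, 4, 0]

```text
clock: 8.3
tool_pos: [0.4826, 0.0043, 0.0863]
orientation: [134.6, 87.3, -0.5]
force: [0.3, 1.4, 0.4]
opening: 0.002
```

```bash
python3 -c "
from q import *
print(get_obs()['opening'])
push(130,6,0,7,-1,z=.08)"
```

```text
0.0019890625372770095
pos [0.4826 0.0043 0.0863] jaw -135.1 clk 8.3 F [0.3 1.4 0.4]
finger r 0.1627 ang 131.8
[0.499 0.02  0.08 ] [  7.1   0.2 -22.1] 10.9
[0.514 0.029 0.08 ] [  0.7   0.9 -17.2] 6.0
[0.529 0.036 0.08 ] [  0.7   0.9 -17.2] 6.0
[0.546 0.042 0.08 ] [  0.8   0.9 -17.2] 6.0
[0.562 0.045 0.08 ] [  0.8   0.9 -17.2] 6.0
[0.579 0.048 0.08 ] [  0.8   0.9 -17.2] 6.0
[0.597 0.048 0.08 ] [  0.8   0.9 -17.2] 6.0
```

The opening closed to 2 mm, so the peg was not between the pads. I need one combined close look.

```bash
python3 -c "
from q import *
w=snap('wrist','w8');b=snap('side','b8');a=snap('scene','a8')
o=get_obs();p=np.array(o['tool_pos']);R=Ro.from_euler('xyz',o['orientation'],degrees=True).as_matrix()
print(p,o['force'])
for n,s,fi in(('w',w,1),('b',b,0),('a',a,0)):
    print(n,'tcp,body,peg138top,base',proj(s,[p,p-.066*R[:,0],[.468,-.0067,.115],[.468,-.0067,.05],[.482,-.238,.115]],fi).round(0).tolist())
def crop(s,c,h,W,H):
    c=np.round(c).astype(int); f=s['frame'][max(0,c[1]-h*H//W):c[1]+h*H//W,max(0,c[0]-h):c[0]+h]; return cv2.resize(f,(W,H),interpolation=cv2.INTER_CUBIC)
cw=cv2.resize(w['frame'][60:340],(400,200))
cw=cv2.resize(w['frame'][150:300,180:380],(400,300),interpolation=cv2.INTER_CUBIC)
cb=crop(b,proj(b,[p])[0],60,400,600);ca=crop(a,proj(a,[p])[0],60,400,300)
print('crop origins',proj(b,[p])[0],proj(a,[p])[0])
cv2.imwrite('pics/m8.png',np.hstack([np.vstack([cw,ca]),cb]))"
```

```text
[0.48278956 0.00452621 0.08606056] [-0.55726966  0.55657468  0.07798426]
w tcp,body,peg138top,base [[275.0, 236.0], [275.0, 287.0], [307.0, 257.0], [302.0, 224.0], [534.0, -6.0]]
b tcp,body,peg138top,base [[294.0, 248.0], [294.0, 234.0], [292.0, 245.0], [292.0, 259.0], [329.0, 296.0]]
a tcp,body,peg138top,base [[241.0, 184.0], [240.0, 169.0], [241.0, 174.0], [242.0, 188.0], [187.0, 146.0]]
crop origins [294.4076697 247.6277773] [240.61859436 184.23690193]
```

View pics/m8.png

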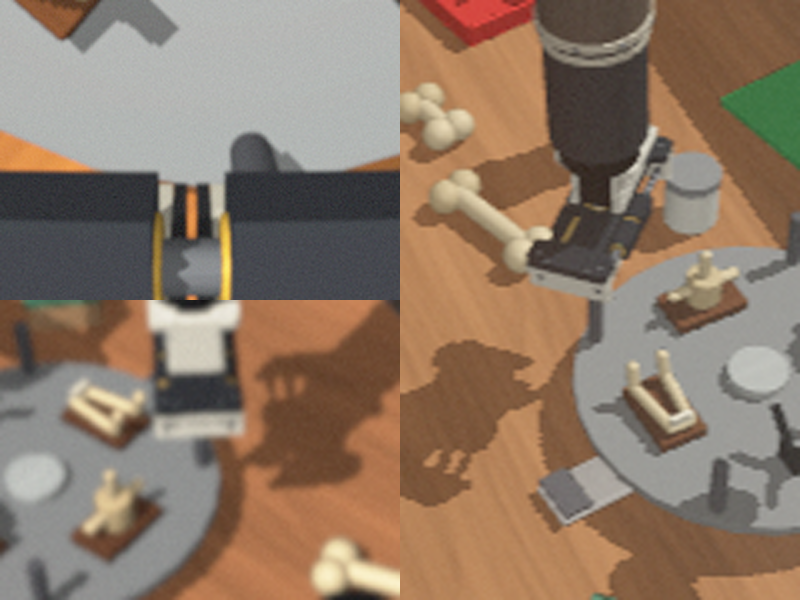

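The wrist crop shows the peg beside the closed fingers, at original pixel (305,224), matching the prediction, so my peg xy is right. I probe back against it with single steps and read the force.

Emit:
arm_command:
  commands: [0, 0, 8, 0, 0, 0, 0, 8, 0, 0]

```text
clock: 8.7
tool_pos: [0.4706, -0.0075, 0.0856]
orientation: [134.1, 87.3, -0.6]
force: [0.0, -0.4, -0.2]
opening: 0.0005
```

Emit:
arm_command:
  commands: [0, 0, 8, 0, 0]

```text
clock: 8.82
tool_pos: [0.4643, -0.0138, 0.0853]
orientation: [134.2, 87.3, -0.6]
force: [-0.2, -0.1, 0.4]
opening: 0.0004
```

Emit:
arm_command:
  commands: [0, 0, 10, 0, 0]

```text
clock: 8.95
tool_pos: [0.4566, -0.0215, 0.0849]
orientation: [134.1, 87.4, -0.6]
force: [-0.8, -0.2, -0.4]
opening: 0.0006
```

I swept straight through the peg's measured position with no force. In the wrist view the visible finger ends are also nearer than the TCP projects. The tips are probably passing over the peg, so I go lower and repeat.

Emit:
arm_command:
  commands: [9, 0, 5, 0, 0, 9, 0, 0, 0, 0]

```text
clock: 9.2
tool_pos: [0.4534, -0.026, 0.0666]
orientation: [134.6, 87.3, -0.2]
force: [-1.0, -0.8, 1.1]
opening: 0.0005
```

Emit:
arm_command:
  commands: [1, 0, -12, 0, 0, 1, 0, -10, 0, 0]

```text
clock: 9.45
tool_pos: [0.4669, -0.0113, 0.0632]
orientation: [131.7, 87.6, -3.2]
force: [-1.9, -2.9, 3.3]
opening: 0.0004
```

Emit:
arm_command:
  commands: [0, 0, -10, 0, 0]

```text
clock: 9.57
tool_pos: [0.474, -0.0042, 0.0631]
orientation: [130.1, 87.6, -4.8]
force: [-0.8, -5.1, 0.7]
opening: 0.0004
```

Contact at last, about 5 N, so the lower height engages the peg. I continue along the arc.

Emit:
arm_command:
  commands: [0, 1, -16, 6, 0, 0, 1, -18, 6, 0]

```text
clock: 9.82
tool_pos: [0.4981, 0.0165, 0.0628]
orientation: [136.8, 88.0, -10.4]
force: [-7.9, -6.5, 7.0]
opening: 0.0008
```

```bash
cat > pg.py <<'E'
from q import *
def darkpegs(tag):
    # angle of carousel by matching disc-top appearance: peg template score in scene+side for angles
    a=snap('scene',tag+'a');b=snap('side',tag+'b')
    C=np.array([.591,-.117]);res=[]
    A0=load('a1');B0=load('b1')
    for d in np.arange(-20,115,1.):
        sc=0
        for s in(a,b):
            g=cv2.GaussianBlur(cv2.cvtColor(s['frame'],cv2.COLOR_BGR2GRAY),(3,3),0).astype(float)
            for k in range(4):
                f=np.radians(228-d+90*k);P=[[C[0]+.165*np.cos(f),C[1]+.165*np.sin(f),z] for z in(.07,.085,.1,.11)]
                u=proj(s,P); c=cv2.remap(g.astype(np.float32),u[:,0].astype(np.float32),u[:,1].astype(np.float32),1).ravel()
                l=cv2.remap(g.astype(np.float32),(u[:,0]-6).astype(np.float32),u[:,1].astype(np.float32),1).ravel()
                r=cv2.remap(g.astype(np.float32),(u[:,0]+6).astype(np.float32),u[:,1].astype(np.float32),1).ravel()
                sc+=np.clip(np.minimum(l,r)-c,-10,60).mean()
        res.append((sc,d))
    print('cw turn of pegs (mod 90), best:',[(round(s),d) for s,d in sorted(res)[::-1][:6]])
E
python3 -c "
from pg import *
darkpegs('d1')
push(120,6,.016,6,-1,z=.063)"
```

```text
cw turn of pegs (mod 90), best: [(215, np.float64(112.0)), (215, np.float64(22.0)), (214, np.float64(113.0)), (214, np.float64(23.0)), (196, np.float64(114.0)), (196, np.float64(24.0))]
pos [0.4999 0.0175 0.0628] jaw -147.0 clk 9.925 F [-3.8 -2.5  1.9]
finger r 0.1624 ang 124.1
[0.509 0.027 0.063] [  0.   -3.1 -13.1] 9.0
[0.525 0.035 0.063] [  0.5  -0.8 -17.3] 6.0
[0.541 0.041 0.063] [  0.6  -0.8 -17.3] 6.0
[0.558 0.045 0.063] [  0.6  -0.8 -17.3] 6.0
[0.575 0.048 0.063] [  0.6  -0.8 -17.3] 6.0
[0.592 0.049 0.063] [  0.6  -0.8 -17.3] 6.0
```

Pegs have turned 22.5° clockwise. Continuing past half-way.

Emit:
arm_command:
  commands: [0, -2, -17, 8, 0, 0, -1, -18, 6, 0, 0, -1, -18, 6, 0]

```text
clock: 10.3
tool_pos: [0.5364, 0.0389, 0.0616]
orientation: [131.3, 88.7, -36.1]
force: [-10.4, -3.3, 7.6]
opening: 0.0003
```

```bash
python3 -c "
from pg import *
darkpegs('d2')
push(96,6,.024,4,-1,z=.063)"
```

```text
cw turn of pegs (mod 90), best: [(193, np.float64(37.0)), (192, np.float64(38.0)), (180, np.float64(36.0)), (175, np.float64(39.0)), (150, np.float64(40.0)), (143, np.float64(35.0))]
pos [0.5399 0.0402 0.0618] jaw -167.3 clk 10.4 F [-2.3 -3.5  1.8]
finger r 0.1653 ang 108.0
[0.567 0.048 0.063] [ -0.6  -1.6 -28.2] 12.7
[0.584 0.05  0.063] [  0.4  -1.6 -17.4] 6.0
[0.602 0.049 0.063] [  0.4  -1.6 -17.4] 6.0
[0.619 0.047 0.063] [  0.4  -1.6 -17.4] 6.0
```

Emit:
arm_command:
  commands: [0, -1, -19, 8, 0, 0, -1, -19, 7, 0, 0, -1, -10, 4, 0]

```text
clock: 10.78
tool_pos: [0.5887, 0.0503, 0.0628]
orientation: [167.6, 88.3, -18.6]
force: [-0.6, -0.6, 1.2]
opening: 0.0006
```

```bash
python3 -c "
from pg import *
darkpegs('d3')
push(86,6,.024,2,-1,z=.063)"
```

```text
cw turn of pegs (mod 90), best: [(198, np.float64(63.0)), (178, np.float64(64.0)), (169, np.float64(62.0)), (133, np.float64(65.0)), (105, np.float64(66.0)), (101, np.float64(61.0))]
pos [0.5887 0.0502 0.0627] jaw 173.9 clk 10.875 F [-0.3 -0.1 -0.2]
finger r 0.1672 ang 90.8
[0.596 0.05  0.063] [-0.1 -0.2 -7.4] 3.9
[0.613 0.048 0.063] [  0.5  -1.6 -17.4] 6.0
```

It is running on to the click by itself, so I lift clear and head towards the bone.

Emit:
arm_command:
  commands: [-55, -20, 0, 0, 0, -45, -20, 0, 0, 0, 0, 0, 0, 0, 0, 0, 0, 0, 0, 0, 0, 0, 0, 0, 0]

```text
clock: 11.5
tool_pos: [0.5889, 0.0927, 0.1636]
orientation: [171.1, 88.3, -14.1]
force: [0.3, -0.6, -0.2]
opening: 0.0007
```

```bash
python3 -c "
from pg import *
darkpegs('d4')
plan([.40,.13,.16],19)"
```

```text
cw turn of pegs (mod 90), best: [(188, np.float64(81.0)), (188, np.float64(-9.0)), (188, np.float64(80.0)), (188, np.float64(-10.0)), (162, np.float64(82.0)), (162, np.float64(-8.0))]
pos [0.5887 0.0925 0.1632] x [ 0.027 -0.008 -1.   ] jaw -161.0 clock 11.6 F [ 1.1 -0.1  0.5] open 5.2199193979318834e-05
n 4
[[-0.6, -5.0, 47.8, -6.1], [-0.6, -10.1, 47.0, -6.1], [-0.6, -15.0, 45.7, -6.1], [-0.6, -19.7, 43.9, -6.1]]
```

```bash
python3 -c "
from pg import *
plan([.450,.220,.14],19.3,step=55)
s=load('d4b')"
```

```text
pos [0.5887 0.0925 0.1632] x [ 0.027 -0.008 -1.   ] jaw -160.7 clock 11.6 F [ 1.1 -0.1  0.5] open 5.2199193979318834e-05
n 4
[[4.6, -28.6, 37.6, -6.1], [4.6, -32.5, 34.3, -6.1], [4.6, -35.9, 30.7, -6.1], [4.6, -39.0, 26.6, -6.1]]
```

Emit:
arm_command:
  commands: [2, -29, 38, -6.1, 70, 4, -33, 34, -6.1, 70, 4, -36, 31, -6.1, 70, 4, -39, 27, -6.1, 70, 0, 0, 0, 0, 70]

```text
clock: 12.22
tool_pos: [0.4445, 0.2211, 0.1398]
orientation: [133.7, 88.5, -26.5]
force: [0.3, -1.2, 1.2]
opening: 0.045
```

```bash
python3 -c "
from pg import *
darkpegs('d5')
w=snap('wrist','w9');
plan([.450,.220,.03],19.3,step=55)
# bone pixels in wrist: ivory mask
f=w['frame'];h=cv2.cvtColor(f,cv2.COLOR_BGR2HSV);m=((h[...,0]>15)&(h[...,0]<32)&(h[...,1]>40)&(h[...,1]<150)&(h[...,2]>110)).astype(np.uint8)
m=cv2.morphologyEx(m,cv2.MORPH_OPEN,np.ones((5,5)))
n,l,st,ce=cv2.connectedComponentsWithStats(m)
print([(st[i].tolist(),ce[i].round()) for i in range(1,n) if st[i][4]>300])
print(proj(w,[[.450,.220,.019],[.4705,.160,.019],[.429,.280,.019]],True))
cv2.imwrite('pics/w9.png',f)"
```

```text
cw turn of pegs (mod 90), best: [(233, np.float64(82.0)), (233, np.float64(-8.0)), (222, np.float64(83.0)), (222, np.float64(-7.0)), (218, np.float64(81.0)), (218, np.float64(-9.0))]
pos [0.4467 0.2198 0.1403] x [ 0.024 -0.011 -1.   ] jaw -160.7 clock 12.375 F [-0.5 -0.7  0.7] open 0.05663063450263865
n 3
[[36.8, -0.4, -0.4, 0.1], [36.8, -0.4, -0.4, 0.1], [36.8, -0.4, -0.4, 0.1]]
[([243, 114, 67, 156, 5905], array([276., 191.])), ([213, 305, 35, 20, 574], array([230., 315.]))]
[[274.41111953 194.80448864]
 [275.21282544 130.38633429]
 [274.14814279 254.50965547]]
```

The pegs rest at 82° turned, which puts the cradle at about 191° in world (load place about 187°): clicked in at loading. The bone mask in the wrist view matches my estimate within 3 px. Descending with a force check.

Emit:
arm_command:
  commands: [37, 0, 0, 0, 70, 37, 0, 0, 0, 70, 20, 0, 0, 0, 70, 0, 0, 0, 0, 70]

```text
clock: 12.88
tool_pos: [0.453, 0.216, 0.044]
orientation: [137.1, 88.4, -23.8]
force: [0.3, 0.5, -0.2]
opening: 0.0614
```

Emit:
arm_command:
  commands: [12, 0, 0, 0, 70, 10, 0, 0, 0, 70, 8, 0, 0, 0, 70]

```text
clock: 13.25
tool_pos: [0.4561, 0.2161, 0.0144]
orientation: [144.0, 88.3, -17.0]
force: [0.8, -0.0, 0.6]
opening: 0.0617
```

```bash
python3 -c "
from pg import *
plan([.450,.220,.005],19.3,step=55)"
```

```text
pos [0.4561 0.2161 0.0144] x [ 0.028 -0.009 -1.   ] jaw -160.7 clock 13.25 F [ 0.8 -0.   0.6] open 0.061700542206683806
n 1
[[9.2, -5.8, 4.7, -0.4]]
```

Emit:
arm_command:
  commands: [5, -6, 5, -0.4, 70, 5, 0, 0, 0, 70, 0, 0, 0, 0, 70]

```text
clock: 13.62
tool_pos: [0.449, 0.2205, 0.0033]
orientation: [143.0, 88.3, -17.6]
force: [-0.3, 0.1, -0.2]
opening: 0.0613
```

Emit:
arm_command:
  commands: [0, 0, 0, 0, 0, 0, 0, 0, 0, 0, 0, 0, 0, 0, 0, 0, 0, 0, 0, 0, 0, 0, 0, 0, 0]

```text
clock: 14.25
tool_pos: [0.4495, 0.2211, 0.0041]
orientation: [145.8, 88.3, -14.8]
force: [-0.3, 0.6, 0.4]
opening: 0.0169
```

Emit:
arm_command:
  commands: [0, 0, 0, 0, 0, 0, 0, 0, 0, 0]

```text
clock: 14.5
tool_pos: [0.4495, 0.221, 0.0041]
orientation: [145.7, 88.3, -14.9]
force: [-0.5, -0.3, -0.3]
opening: 0.0012
```

Closed to 1 mm: missed again, passing above the shaft. The real fingertips stand about 30 mm higher than the reported TCP. I reopen and go down until contact to calibrate.

Emit:
arm_command:
  commands: [0, 0, 0, 0, 70, 0, 0, 0, 0, 70, 0, 0, 0, 0, 70, 0, 0, 0, 0, 70, 0, 0, 0, 0, 70]

```text
clock: 15.12
tool_pos: [0.4495, 0.221, 0.004]
orientation: [145.6, 88.3, -15.0]
force: [0.5, -0.1, 0.2]
opening: 0.0458
```

Emit:
arm_command:
  commands: [6, 0, 0, 0, 70, 6, 0, 0, 0, 70, 5, 0, 0, 0, 70]

```text
clock: 15.5
tool_pos: [0.4501, 0.221, -0.0139]
orientation: [146.5, 88.3, -14.1]
force: [0.0, 0.2, -0.7]
opening: 0.0607
```

Emit:
arm_command:
  commands: [5, 0, 0, 0, 70, 4, 0, 0, 0, 70]

```text
clock: 15.75
tool_pos: [0.4502, 0.2207, -0.024]
orientation: [145.0, 88.3, -15.6]
force: [-0.2, 0.3, -0.1]
opening: 0.0616
```

Emit:
arm_command:
  commands: [4, 0, 0, 0, 70, 3, 0, 0, 0, 70]

```text
clock: 16.0
tool_pos: [0.4503, 0.2206, -0.0316]
orientation: [144.5, 88.3, -16.1]
force: [-0.3, 0.5, 0.9]
opening: 0.0614
```

Emit:
arm_command:
  commands: [3, 0, 0, 0, 70, 3, 0, 0, 0, 70]

```text
clock: 16.25
tool_pos: [0.4506, 0.2206, -0.0335]
orientation: [142.2, 88.2, -18.3]
force: [-21.5, -1.8, 67.1]
opening: 0.0611
```

Emit:
arm_command:
  commands: [3, 0, 0, 0, 70]

```text
clock: 16.38
tool_pos: [0.4506, 0.2207, -0.0333]
orientation: [142.3, 88.2, -18.1]
force: [-16.8, -2.2, 50.4]
opening: 0.0616
```

Bench contact is at reported z = -0.033, so the real fingertips sit 33 mm above the reported TCP. Back off 4 mm and grip.

Emit:
arm_command:
  commands: [-4, 0, 0, 0, 70, 0, 0, 0, 0, 0, 0, 0, 0, 0, 0, 0, 0, 0, 0, 0, 0, 0, 0, 0, 0]

```text
clock: 17.0
tool_pos: [0.4506, 0.221, -0.0289]
orientation: [144.4, 88.2, -16.1]
force: [0.3, -0.3, 0.1]
opening: 0.0268
```

Emit:
arm_command:
  commands: [0, 0, 0, 0, 0, 0, 0, 0, 0, 0, -10, 0, 0, 0, 0]

```text
clock: 17.38
tool_pos: [0.4497, 0.2204, -0.0194]
orientation: [140.0, 88.2, -20.4]
force: [-1.3, -0.4, -0.0]
opening: 0.023
```

```bash
python3 -c "
from pg import *
plan([.450,.220,.12],19.3,step=40)"
```

```text
pos [ 0.4497  0.2204 -0.0194] x [ 0.029 -0.011 -1.   ] jaw -160.7 clock 17.375 F [-1.3 -0.4 -0. ] open 0.022988319254502693
n 4
[[-34.8, 0.8, -0.9, 0.1], [-34.8, 0.8, -0.9, 0.1], [-34.8, 0.8, -0.9, 0.1], [-34.8, 0.8, -0.9, 0.1]]
```

Gripped at 23 mm opening. Before placing I check the cradle pose by overlaying predicted saddle tips on both views (my last picture).

```bash
python3 -c "
from pg import *
C=np.array([.591,-.117]);t=np.radians(191);r=np.array([np.cos(t),np.sin(t)]);q=np.array([-r[1],r[0]])
out=[]
for tag in('d5a','d5b'):
    s=load(tag);P=[np.r_[C+x*r+y*q,.104] for y in(-31,31) for x in(.070,.140)]
    P=[np.r_[C+x*r+y*q,.104] for y in(-.031,.031) for x in(.070,.140)]
    u=proj(s,P);c=u.mean(0).round().astype(int);print(tag,u.round(1).tolist(),c)
    o=c-[40,60];f=cv2.resize(s['frame'][o[1]:o[1]+120,o[0]:o[0]+80],(400,600),interpolation=cv2.INTER_CUBIC)
    for k in u: 
        x=((k-o+.5)*5).astype(int); cv2.circle(f,tuple(int(v) for v in x),3,(0,0,255),1)
    out.append(f)
cv2.imwrite('pics/m12.png',np.hstack(out))"
```

```text
d5a [[209.5, 171.8], [221.2, 159.0], [193.8, 165.7], [205.7, 153.3]] [208 162]
d5b [[318.2, 262.6], [300.3, 272.4], [330.6, 274.9], [312.5, 285.2]] [315 274]
```

View pics/m12.png

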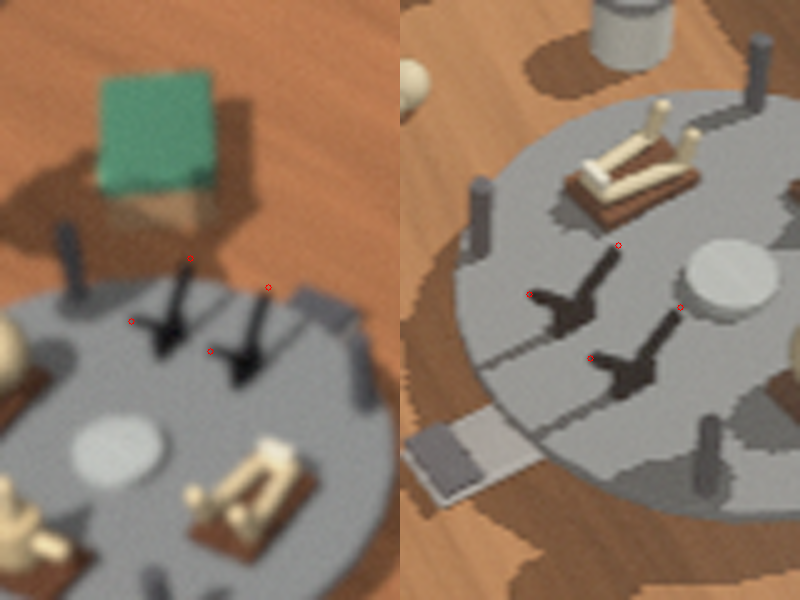

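Overlay dots fall on the saddle tips within about 1 px in both views, so the cradle point is about (0.488, -0.137) with its axis at 101°. Lifting.

Emit:
arm_command:
  commands: [-30, 1, -1, 0, 0, -40, 1, -1, 0, 0, -40, 1, -1, 0, 0, -38, 1, -1, 0, 0, 0, 0, 0, 0, 0]

```text
clock: 18.0
tool_pos: [0.45, 0.219, 0.136]
orientation: [141.4, 88.2, -19.0]
force: [0.2, 0.1, -1.3]
opening: 0.0232
```

```bash
python3 -c "
from pg import *
print(get_obs()['opening']);plan([.489,-.136,.13],11,step=38)"
```

```text
0.023164035703255124
pos [0.45  0.219 0.136] x [ 0.029 -0.01  -1.   ] jaw -169.0 clock 18.0 F [ 0.2  0.1 -1.3] open 0.023164035703255124
n 10
[[1.1, 34.7, 8.2, 0.9], [1.1, 34.9, 7.7, 0.9], [1.1, 35.0, 7.2, 0.9], [1.1, 35.1, 6.7, 0.9], [1.1, 35.2, 6.1, 0.9], [1.1, 35.3, 5.6, 0.9], [1.1, 35.3, 5.1, 0.9], [1.1, 35.4, 4.6, 0.9], [1.1, 35.5, 4.0, 0.9], [1.1, 35.5, 3.5, 0.9]]
```

Emit:
arm_command:
  commands: [0, 25, 8, 0.9, 0, 0, 35, 8, 0.9, 0, 0, 35, 7, 0.9, 0, 0, 35, 7, 0.9, 0, 0, 35, 6, 0.9, 0]

```text
clock: 18.62
tool_pos: [0.4629, 0.0471, 0.1363]
orientation: [143.7, 88.4, -21.2]
force: [1.4, -0.7, -1.6]
opening: 0.0228
```

Emit:
arm_command:
  commands: [0, 35, 6, 0.9, 0, 0, 35, 5, 0.9, 0, 0, 35, 5, 0.9, 0, 0, 35, 4, 0.9, 0, 0, 22, 4, 0.9, 0]

```text
clock: 19.25
tool_pos: [0.4731, -0.1225, 0.1352]
orientation: [143.0, 88.7, -26.6]
force: [0.6, -0.1, -1.2]
opening: 0.023
```

```bash
python3 -c "
from pg import *
print(get_obs()['opening']);plan([.489,-.136,.09],11,step=38)"
```

```text
0.022988804534147183
pos [ 0.4731 -0.1225  0.1352] x [ 0.02 -0.01 -1.  ] jaw -169.0 clock 19.25 F [ 0.6 -0.1 -1.2] open 0.022988804534147183
n 2
[[22.8, 7.8, -6.2, -0.3], [22.8, 7.8, -6.2, -0.3]]
```

Emit:
arm_command:
  commands: [0, 8, -7, -0.3, 0, 10, 7, -7, 0, 0, 0, 0, 0, 0, 0]

```text
clock: 19.62
tool_pos: [0.4892, -0.1359, 0.1234]
orientation: [140.1, 88.9, -29.3]
force: [-0.2, 0.9, -1.5]
opening: 0.0232
```

```bash
python3 -c "
from pg import *
plan([.489,-.136,.055],11,step=38)
b=snap('side','e1');a=snap('scene','e2')
o=get_obs();p=np.array(o['tool_pos']);R=Ro.from_euler('xyz',o['orientation'],degrees=True).as_matrix()
m=p-.048*R[:,0];t=np.radians(jaw(R)+90);d=np.array([np.cos(t),np.sin(t),0])
# check knob centres colours: ivory blobs vs prediction
for s in(b,a):
    f=s['frame'];h=cv2.cvtColor(f,cv2.COLOR_BGR2HSV);mk=((h[...,0]>12)&(h[...,0]<34)&(h[...,1]>35)&(h[...,1]<140)&(h[...,2]>100)).astype(np.uint8)
    n,l,st,ce=cv2.connectedComponentsWithStats(mk)
    print('pred',proj(s,[m,m+.062*d,m-.062*d]).round(1).tolist())
    print([(st[i].tolist(),ce[i].round(1).tolist()) for i in range(1,n) if st[i][4]>25])
"
```

```text
pos [ 0.4892 -0.1359  0.1234] x [ 0.017 -0.009 -1.   ] jaw -169.0 clock 19.625 F [-0.2  0.9 -1.5] open 0.023169037712244673
n 2
[[34.2, -0.4, 0.6, -0.2], [34.2, -0.4, 0.6, -0.2]]
pred [[316.2, 258.3], [329.1, 271.3], [304.0, 246.0]]
[([0, 0, 439, 255, 17540], [198.7, 89.8]), ([40, 113, 520, 307, 57684], [242.9, 311.7]), ([64, 115, 32, 102, 1087], [79.9, 168.4]), ([239, 141, 18, 16, 93], [247.5, 148.3]), ([358, 240, 11, 18, 47], [362.1, 246.0]), ([316, 257, 24, 23, 319], [327.2, 269.0]), ([142, 273, 27, 9, 38], [154.2, 275.1]), ([353, 275, 23, 19, 313], [363.0, 284.0]), ([383, 294, 18, 25, 217], [392.4, 305.5]), ([143, 336, 23, 9, 105], [152.9, 340.4])]
pred [[205.5, 146.8], [189.7, 140.9], [221.7, 152.8]]
[([188, 0, 100, 77, 2386], [244.3, 41.2]), ([320, 0, 25, 42, 770], [332.0, 19.1]), ([393, 3, 65, 73, 2717], [422.9, 37.4]), ([174, 27, 17, 5, 32], [181.8, 29.5]), ([178, 60, 28, 16, 222], [191.1, 69.4]), ([284, 65, 17, 8, 39], [291.4, 68.7]), ([305, 73, 7, 18, 74], [308.3, 81.9]), ([383, 78, 71, 63, 1490], [413.5, 100.8]), ([308, 102, 34, 17, 114], [321.2, 113.0]), ([180, 107, 8, 23, 36], [184.3, 116.5]), ([0, 129, 27, 15, 32], [13.2, 136.2]), ([482, 130, 39, 32, 841], [500.1, 145.4]), ([204, 135, 27, 27, 350], [217.5, 151.0]), ([184, 149, 19, 7, 34], [192.8, 152.3]), ([153, 163, 21, 25, 341], [162.6, 174.6]), ([54, 193, 104, 88, 366], [106.7, 236.0]), ([205, 192, 24, 19, 243], [217.0, 200.4]), ([463, 192, 33, 30, 597], [478.9, 204.9]), ([160, 197, 23, 20, 253], [170.3, 207.7]), ([51, 218, 11, 9, 26], [55.0, 221.7]), ([477, 229, 42, 34, 962], [496.6, 245.3]), ([330, 240, 37, 28, 589], [347.9, 254.0]), ([274, 257, 26, 22, 417], [286.9, 266.6]), ([383, 319, 44, 24, 307], [404.7, 330.6]), ([357, 329, 77, 43, 888], [395.5, 350.7])]
```

The bone blobs agree with the predicted held pose in both views. Lowering.

Emit:
arm_command:
  commands: [25, 0, 0, 0, 0, 25, 0, 0, 0, 0, 14, 0, 0, 0, 0, 0, 0, 0, 0, 0]

```text
clock: 20.23
tool_pos: [0.4916, -0.1342, 0.0601]
orientation: [144.8, 88.7, -24.3]
force: [0.8, -0.2, -0.6]
opening: 0.0232
```

```bash
python3 -c "
from pg import *
plan([.489,-.136,.045],11,step=38)"
```

```text
pos [ 0.4916 -0.1342  0.0601] x [ 0.021 -0.009 -1.   ] jaw -169.0 clock 20.225 F [ 0.8 -0.2 -0.6] open 0.023227554136540197
n 1
[[15.1, 1.1, 3.2, -0.2]]
```

Emit:
arm_command:
  commands: [5, 1, 3, -0.2, 0, 5, 0, 0, 0, 0]

```text
clock: 20.48
tool_pos: [0.4902, -0.1356, 0.0512]
orientation: [147.3, 88.6, -21.6]
force: [0.4, 0.1, -1.3]
opening: 0.0233
```

Emit:
arm_command:
  commands: [3, 0, 0, 0, 0, 0, 0, 0, 0, 0]

```text
clock: 20.72
tool_pos: [0.4905, -0.1357, 0.0483]
orientation: [147.8, 88.5, -21.1]
force: [-0.1, 0.3, -0.5]
opening: 0.0233
```

Emit:
arm_command:
  commands: [2, 0, 0, 0, 0, 2, 0, 0, 0, 0]

```text
clock: 20.98
tool_pos: [0.491, -0.1363, 0.0459]
orientation: [146.3, 88.5, -22.6]
force: [-10.5, 1.5, 27.8]
opening: 0.0234
```

Emit:
arm_command:
  commands: [1.5, 0, 0, 0, 0]

```text
clock: 21.1
tool_pos: [0.491, -0.1368, 0.046]
orientation: [144.8, 88.4, -24.1]
force: [-7.9, 2.1, 19.3]
opening: 0.0234
```

Seated contact at reported z = 0.046 (expected 0.043), with the V pushing slightly in -x. I ease that way and release.

Emit:
arm_command:
  commands: [0, 0, 2, 0, 0, 1, 0, 0, 0, 0]

```text
clock: 21.35
tool_pos: [0.4893, -0.1372, 0.0455]
orientation: [146.0, 88.4, -22.8]
force: [-0.3, 0.3, -1.2]
opening: 0.0229
```

Emit:
arm_command:
  commands: [0, 0, 0, 0, 35, 0, 0, 0, 0, 50, 0, 0, 0, 0, 55, 0, 0, 0, 0, 55]

```text
clock: 21.85
tool_pos: [0.4896, -0.1371, 0.0451]
orientation: [145.6, 88.4, -23.2]
force: [0.3, -0.3, -0.2]
opening: 0.0474
```

Emit:
arm_command:
  commands: [-8, 0, 0, 0, 55, -20, 0, 0, 0, 55, -40, 0, 0, 0, 55, -40, 0, 0, 0, 40, 0, 0, 0, 0, 0]

```text
clock: 22.48
tool_pos: [0.4868, -0.1361, 0.1583]
orientation: [144.7, 88.3, -24.1]
force: [-0.1, -0.1, -0.7]
opening: 0.0335
```

```bash
cat > bn.py <<'E'
from pg import *
def ivory(f):
    h=cv2.cvtColor(f,cv2.COLOR_BGR2HSV);return ((h[...,0]>12)&(h[...,0]<34)&(h[...,1]>35)&(h[...,1]<140)&(h[...,2]>100)).astype(np.uint8)
def near(s,P,rad=45,fish=False):
    c=proj(s,[P],fish)[0];mk=ivory(s['frame']);n,l,st,ce=cv2.connectedComponentsWithStats(mk)
    for i in range(1,n):
        if st[i][4]>60 and np.hypot(*(ce[i]-c))<rad:
            ys,xs=np.nonzero(l==i);(cx,cy),(w,h),a=cv2.minAreaRect(np.c_[xs,ys].astype(np.float32))
            print('  blob',ce[i].round(1),st[i].tolist(),'rect',round(cx,1),round(cy,1),round(w),round(h),round(a))
def bonecheck(cr,tag):
    C=np.array([.591,-.117]);t=np.radians(cr);r=np.array([np.cos(t),np.sin(t)]);q=np.array([-r[1],r[0]]);m=np.r_[C+.105*r,.091]
    for n in('scene','side'):
        s=snap(n,tag+n);print(n,'pred mid,ends',proj(s,[m,m+np.r_[.062*q,0],m-np.r_[.062*q,0]]).round(1).tolist());near(s,m)
E
python3 -c "
from bn import *
bonecheck(191,'f1');darkpegs('f1')
o=get_obs();print(o['tool_pos'],o['opening'])"
```

```text
scene pred mid,ends [[208.0, 165.3], [192.6, 159.4], [223.7, 171.2]]
  blob [195.7 143.3] [174, 130, 39, 20, 157] rect 191.3 142.3 40 13 18
  blob [207.3 164.5] [184, 150, 48, 29, 579] rect 207.8 164.6 49 17 22
  blob [216.9 200.5] [205, 191, 24, 21, 249] rect 215.7 199.3 17 22 34
side pred mid,ends [[315.2, 276.4], [327.8, 289.2], [303.3, 264.1]]
  blob [316.4 277.6] [295, 257, 43, 42, 606] rect 316.2 276.7 48 21 47
cw turn of pegs (mod 90), best: [(180, np.float64(82.0)), (180, np.float64(-8.0)), (174, np.float64(83.0)), (174, np.float64(-7.0)), (170, np.float64(81.0)), (170, np.float64(-9.0))]
[ 0.48393895 -0.13608005  0.15378049] 0.017853231377168495
```

The bone lies in the cradle: blob centres (207.8,164.6) and (316.2,276.7) against predicted (208,165.3) and (315.2,276.4). Next, move to the far side of the trailing peg (now at 146°) and push anticlockwise.

```bash
python3 -c "
from bn import *
plan([.478,.010,.15],56,step=38)"
```

```text
pos [ 0.4839 -0.1361  0.1538] x [ 0.018 -0.012 -1.   ] jaw -124.0 clock 22.675 F [0.5 0.6 0.3] open 0.017853231377168495
n 5
[[0.4, -28.9, -4.5, -9.0], [0.4, -27.9, -8.9, -9.0], [0.4, -26.1, -13.2, -9.0], [0.4, -23.7, -17.1, -9.0], [0.4, -20.8, -20.6, -9.0]]
```

Emit:
arm_command:
  commands: [0, -29, -4, -9, 0, 0, -28, -9, -9, 0, 0, -26, -13, -9, 0, 0, -24, -17, -9, 0, 0, -21, -21, -9, 0]

```text
clock: 23.3
tool_pos: [0.4722, 0.0121, 0.1459]
orientation: [58.5, 89.0, -64.2]
force: [0.4, 0.4, -0.6]
opening: 0.0003
```

```bash
python3 -c "
from bn import *
plan([.477,.009,.05],56,step=50)"
```

```text
pos [0.4722 0.0121 0.1459] x [ 0.007 -0.015 -1.   ] jaw -124.0 clock 23.3 F [ 0.4  0.4 -0.6] open 0.0003015590313913629
n 2
[[48.0, 2.1, -0.4, 0.6], [48.0, 2.1, -0.4, 0.6]]
```

Emit:
arm_command:
  commands: [48, 2, 0, 0.6, 0, 48, 2, 0, 0.6, 0, 0, 0, 0, 0, 0]

```text
clock: 23.68
tool_pos: [0.4754, 0.0101, 0.0463]
orientation: [49.5, 89.0, -74.0]
force: [-0.4, -0.2, 0.7]
opening: 0.0006
```

```bash
python3 -c "
from bn import *
push(146,6,.022,8,1,z=.05)"
```

```text
pos [0.4754 0.0101 0.0463] jaw -123.6 clk 23.675 F [-0.4 -0.2  0.7]
finger r 0.1718 ang 132.3
[ 0.456 -0.02   0.05 ] [-3.3  0.3 36.1] -5.6
[ 0.446 -0.035  0.05 ] [ 0.2 -1.4 17.4] -6.0
[ 0.438 -0.05   0.05 ] [ 0.2 -1.4 17.4] -6.0
[ 0.432 -0.067  0.05 ] [ 0.2 -1.4 17.4] -6.0
[ 0.428 -0.084  0.05 ] [ 0.3 -1.4 17.4] -6.0
[ 0.425 -0.101  0.05 ] [ 0.3 -1.4 17.4] -6.0
[ 0.425 -0.118  0.05 ] [ 0.3 -1.4 17.4] -6.0
[ 0.426 -0.136  0.05 ] [ 0.3 -1.4 17.4] -6.0
```

Emit:
arm_command:
  commands: [0, 1, 16, 0, 0, 0, 0, 16, -3, 0, 0, -1, 15, -6, 0]

```text
clock: 24.05
tool_pos: [0.4522, -0.0294, 0.0503]
orientation: [59.6, 89.0, -54.6]
force: [1.3, 4.7, -2.3]
opening: 0.0
```

```bash
python3 -c "
from bn import *
push(152,6,.022,7,1,z=.05);darkpegs('g1')"
```

```text
pos [ 0.4522 -0.0294  0.0503] jaw -114.3 clk 24.05 F [ 1.3  4.7 -2.3]
finger r 0.1642 ang 147.7
[ 0.446 -0.035  0.05 ] [ 0.3 -3.2  7.4] -2.3
[ 0.438 -0.05   0.05 ] [ 0.1 -1.4 17.4] -6.0
[ 0.432 -0.067  0.05 ] [ 0.2 -1.4 17.4] -6.0
[ 0.428 -0.084  0.05 ] [ 0.2 -1.4 17.4] -6.0
[ 0.425 -0.101  0.05 ] [ 0.2 -1.4 17.4] -6.0
[ 0.425 -0.118  0.05 ] [ 0.2 -1.4 17.4] -6.0
[ 0.426 -0.136  0.05 ] [ 0.3 -1.4 17.4] -6.0
cw turn of pegs (mod 90), best: [(191, np.float64(71.0)), (191, np.float64(-19.0)), (180, np.float64(72.0)), (180, np.float64(-18.0)), (176, np.float64(70.0)), (176, np.float64(-20.0))]
```

Emit:
arm_command:
  commands: [0, -1, 16, -6, 0, 0, -1, 17, -6, 0, 0, -1, 17, -6, 0]

```text
clock: 24.52
tool_pos: [0.4347, -0.074, 0.0536]
orientation: [69.3, 89.0, -27.1]
force: [-1.3, 12.1, -7.0]
opening: 0.0004
```

```bash
python3 -c "
from bn import *
push(170,6,.024,5,1,z=.05);darkpegs('g2')"
```

```text
pos [ 0.4347 -0.074   0.0536] jaw -96.4 clk 24.525 F [-1.3 12.1 -7. ]
finger r 0.1621 ang 164.6
[ 0.428 -0.082  0.05 ] [ 3.5 -5.8  8.2] -2.4
[ 0.425 -0.099  0.05 ] [ 0.1 -1.6 17.4] -6.0
[ 0.424 -0.116  0.05 ] [ 0.1 -1.6 17.4] -6.0
[ 0.425 -0.134  0.05 ] [ 0.2 -1.6 17.4] -6.0
[ 0.428 -0.151  0.05 ] [ 0.2 -1.6 17.4] -6.0
cw turn of pegs (mod 90), best: [(223, np.float64(54.0)), (221, np.float64(55.0)), (201, np.float64(53.0)), (195, np.float64(56.0)), (148, np.float64(52.0)), (121, np.float64(57.0))]
```

Emit:
arm_command:
  commands: [1, -4, 17, -6, 0, 1, -2, 17, -6, 0]

```text
clock: 24.88
tool_pos: [0.4292, -0.1055, 0.0538]
orientation: [73.3, 88.7, -11.3]
force: [-2.4, 6.8, -1.2]
opening: 0.0003
```

```bash
python3 -c "
from bn import *
push(182,6,.024,4,1,z=.05);darkpegs('g3')"
```

```text
pos [ 0.4292 -0.1055  0.0538] jaw -84.7 clk 24.875 F [-2.4  6.8 -1.2]
finger r 0.1622 ang 175.9
[ 0.424 -0.116  0.05 ] [ 3.8 -6.  10.2] -2.7
[ 0.425 -0.134  0.05 ] [ 0.1 -1.6 17.4] -6.0
[ 0.428 -0.151  0.05 ] [ 0.1 -1.6 17.4] -6.0
[ 0.432 -0.168  0.05 ] [ 0.2 -1.6 17.4] -6.0
cw turn of pegs (mod 90), best: [(182, np.float64(44.0)), (174, np.float64(43.0)), (161, np.float64(42.0)), (146, np.float64(45.0)), (140, np.float64(41.0)), (102, np.float64(40.0))]
```

Emit:
arm_command:
  commands: [1, -4, 15, -4, 0, 0, -1, 9, -3, 0]

```text
clock: 25.22
tool_pos: [0.4286, -0.1315, 0.055]
orientation: [61.7, 88.5, -16.4]
force: [-0.1, 0.0, 0.3]
opening: 0.0004
```

```bash
python3 -c "
from bn import *
push(190,6,.024,2,1,z=.05);darkpegs('g4')"
```

```text
pos [ 0.4286 -0.1315  0.055 ] jaw -78.1 clk 25.225 F [-0.1  0.   0.3]
finger r 0.163 ang 185.1
[ 0.426 -0.139  0.05 ] [ 5.  -4.5  7.1] -4.1
[ 0.429 -0.157  0.05 ] [ 0.2 -1.6 17.4] -6.0
cw turn of pegs (mod 90), best: [(207, np.float64(28.0)), (188, np.float64(27.0)), (187, np.float64(29.0)), (145, np.float64(30.0)), (138, np.float64(26.0)), (95, np.float64(25.0))]
```

Past half-way and running on by itself. I lift away and let it settle.

Emit:
arm_command:
  commands: [-50, -12, 0, 0, 0, -50, -8, -20, 0, 0, 0, 0, -40, 0, 0, 0, 0, -40, 0, 0, 0, 0, 0, 0, 0]

```text
clock: 25.95
tool_pos: [0.3874, -0.0336, 0.1589]
orientation: [64.2, 88.4, -15.4]
force: [0.1, 0.2, 0.8]
opening: 0.0004
```

Emit:
arm_command:
  commands: [0, 0, 0, 0, 0, 0, 0, 0, 0, 0, 0, 0, 0, 0, 0, 0, 0, 0, 0, 0, 0, 0, 0, 0, 0]

```text
clock: 26.58
tool_pos: [0.3874, -0.0353, 0.1588]
orientation: [61.4, 88.4, -18.6]
force: [0.0, -0.2, -0.5]
opening: 0.0001
```

Emit:
arm_command:
  commands: [0, 0, 0, 0, 0, 0, 0, 0, 0, 0, 0, 0, 0, 0, 0, 0, 0, 0, 0, 0, 0, 0, 0, 0, 0]

```text
clock: 27.2
tool_pos: [0.3874, -0.0355, 0.1587]
orientation: [61.0, 88.4, -19.1]
force: [0.0, -0.4, 0.2]
opening: 0.0005
```

```bash
python3 -c "
from bn import *
darkpegs('k1');bonecheck(276,'k1');o=get_obs();print(o['tool_pos'],o['clock'])"
```

```text
cw turn of pegs (mod 90), best: [(215, np.float64(89.0)), (215, np.float64(-1.0)), (209, np.float64(90.0)), (209, np.float64(0.0)), (206, np.float64(88.0)), (206, np.float64(-2.0))]
scene pred mid,ends [[165.2, 172.7], [152.2, 183.8], [177.7, 162.0]]
  blob [165.7 171.7] [144, 154, 44, 36, 535] rect 166.1 171.9 16 50 51
  blob [166.7 204.9] [155, 194, 25, 24, 378] rect 167.4 204.6 26 18 29
side pred mid,ends [[360.9, 284.0], [377.1, 276.1], [344.3, 292.0]]
  blob [359.  285.8] [335, 270, 51, 33, 621] rect 359.9 284.6 21 50 66
  blob [392.2 305.7] [383, 295, 18, 24, 209] rect 390.9 305.7 16 22 14
[ 0.38742626 -0.03548804  0.15869249] 27.4
```

Emit:
arm_command:
  commands: [0, 0, 0, 0, 0, 0, 0, 0, 0, 0, 0, 0, 0, 0, 0, 0, 0, 0, 0, 0, 0, 0, 0, 0, 0]

```text
clock: 28.02
tool_pos: [0.3874, -0.0355, 0.1587]
orientation: [60.9, 88.4, -19.2]
force: [-0.1, -1.2, 0.0]
opening: 0.0004
```

```bash
python3 -c "
from bn import *
darkpegs('k2');bonecheck(274,'k2')
print(np.abs(load('k1side')['frame'][230:320,300:430].astype(int)-load('k2side')['frame'][230:320,300:430]).mean())
d=lambda f:cv2.cvtColor(f,cv2.COLOR_BGR2GRAY).astype(int)
a,b=load('a1')['frame'],load('k2scene')['frame']
for n,P in(('pot',[.6566,.1522,.035]),('jar',[.605,.293,.08]),('short',[.4545,.406,.019]),('carton',[.331,-.35,.04])):
    c=proj(load('a1'),[P])[0].astype(int);h=16
    t=a[c[1]-h:c[1]+h,c[0]-h:c[0]+h];R=b[c[1]-h-8:c[1]+h+8,c[0]-h-8:c[0]+h+8]
    m=cv2.matchTemplate(R,t,cv2.TM_CCOEFF_NORMED);_,v,_,l=cv2.minMaxLoc(m);print(n,round(v,3),np.array(l)-8)
"
```

```text
cw turn of pegs (mod 90), best: [(218, np.float64(89.0)), (218, np.float64(-1.0)), (212, np.float64(88.0)), (212, np.float64(-2.0)), (210, np.float64(90.0)), (210, np.float64(0.0))]
scene pred mid,ends [[166.0, 172.0], [152.5, 182.9], [178.9, 161.6]]
  blob [199.4 144. ] [187, 140, 25, 10, 164] rect 199.2 144.2 8 24 85
  blob [165.6 171.7] [144, 155, 44, 35, 536] rect 165.8 172.0 16 49 51
  blob [166.7 204.9] [155, 194, 25, 24, 378] rect 167.4 204.7 26 18 27
side pred mid,ends [[359.9, 284.4], [376.6, 277.0], [342.9, 292.0]]
  blob [359.  285.8] [335, 270, 51, 33, 623] rect 360.2 284.7 21 51 66
  blob [392.2 305.6] [383, 294, 18, 25, 215] rect 394.5 305.3 18 20 42
1.647037037037037
pot 0.998 [0 0]
jar 0.997 [0 0]
short 0.998 [0 0]
carton 0.996 [0 0]
```

Everything is at rest, the bone matches the cradle to within 1 px, and the bystanders are unmoved. Handing in.

```bash
python3 -c "
from plant import *
print(close_job())"
```

```text
the job is handed in; nothing more can be done
None
```

I turned the carousel clockwise to bring the empty cradle to the loading place. There I laid the long bone in both saddles, then turned the carousel anticlockwise so the bone stopped under the lens. I handed the job in at about 28 s; no verdict was reported.

**Last checks**
- **Carousel:** it is at rest with the cradle at about 274°. The lens place is at 277–279°, so it sits about 3–5° off the click. That is 6–10 mm, inside the 12 mm limit but the thinnest margin. The spread comes from two readings of the stand's yaw that disagreed: 7° from the microscope post and 9.4° from the tongue.
- **Bone:** its middle matches the predicted cradle point within about 1 pixel in both views.
- **Bystanders:** the pot, jar, short bone and carton show no shift in the scene image.
- **Arm:** it is clear of everything.

**What went wrong on the way**
- **TCP height:** touching the bench showed the real fingertips 33 mm above the reported TCP, which disagrees with the description.
- **Misses:** because of this, my first pushes and a try at gripping a peg passed over the pegs. My first bone grasp also closed above the shaft. I corrected for the offset after that.
- **Bench contact:** the calibration touch pressed the fingers on the bench with about 67–70 N, under the 120 N wrist limit.

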